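# Check guide rollers for bearing play

### The arm

A 6-joint arm with a two-finger parallel gripper is mounted at the origin on a cart in front of the work surface, level with it; the furniture and walls round the work are solid. World frame = base frame: x ahead of the robot, y to its left, z up, the work surface at z = 0. Lengths are in mm, angles in degrees, forces in N, time in s.
With the tool pointing down it reaches from about 350 to 975 mm from the base axis. Payload 4.9 kg.
Tool frame: the origin (TCP) lies midway between the tips of the shut fingers; the grasp point (between the pads) lies r.grasp_offset behind it (r.grasp_offset is the distance from the TCP to the grasp point, in mm); z points along the fingers, y is the line along which they close (so a half turn about z gives the same grasp; the last joint's range is limited). The gripper opens to 85 mm and grips with 20 to 120 N. Pads are 22 mm wide; open, the fingers measure 114 mm over their backs; the gripper's body (76 mm by 85 mm) begins 54 mm behind the grasp point. The pads swing forward as they close: fully open they stand 13 mm farther back than shut.
Start: joints at [-74.714, 3.019, 92.412, -0, 84.569, -6.818], TCP at [235.181, -579.044, 231.304] pointing down, gripper open.
Joint ranges: [-172.51, 172.51], [-57.92, 126.97], [3.15, 148.05], [-58.71, 238.71], [5.1, 150.11], [-179.66, 179.66]. Speed limits (degrees/s): [147.25, 147.25, 180, 180, 180, 180].

### API

Orientations are given as [roll, pitch, yaw] about the fixed x, y, z axes, in that order (R = Rz(yaw) Ry(pitch) Rx(roll)).
In Python, from cell import r, cams, workorder gives the robot as it stands.
- The arm moves only by the tool arm_command, never from a script. Its argument "rows" is a list of rows, each an object of numbers: "claw": the finger opening in cm, from 0 to 8.54; "tx", "ty", "tz": the shift along the tool's x, y, z in cm; "yaw": the turn about the tool's z in rad. A call has 1 to 10 rows; each row is the pose to reach, as a shift and turn from the pose commanded when the call began, along the tool's axes at that moment; what a row does not reach only later rows make up. A row lasts 1/10 s, in which the tool goes at most 50 mm and 8.59 degrees, less where a joint would pass 70% of its speed; a pose out of reach is approached as far as the arm can. A call with a gripper value outside its range is refused whole. The fingers move at their own pace and stop on an object; the grip force is fixed at half the most. Time passes only in rows, so rows that repeat a pose let the fingers close. It gives the time, the measured TCP pose, the force, the opening and the grip force at its end, in the units of the state.
- r.read_state(): the state, without advancing time (a new reading comes with each control period).
- cams.camera(name): name is "side" or "top"; returns the picture (420x560x3 uint8, red, green, blue); there is no depth.
- cams.camera_model(name): a dict with "fx", "fy", "cx", "cy" (pixels), "D" ([k1, k2, p1, p2, k3] as OpenCV has them; the pictures are not rectified), "T" (4x4, takes a point from camera to world coordinates). Camera axes: x right, y down, z forward; pixel columns grow to the right and rows downward; lengths in mm; the calibration is good to about 2 mm. A picture is of the moment at which its call begins. camera_model takes no time and is no camera call.
- workorder.sign_off(): hands the job in; it is judged then, once.
The state is a dict: "time": time; "joints": joint angles; "joint_velocities": joint speeds; "joint_efforts": joint torques, N m; "ee_pos": TCP position; "eef_rot": TCP orientation; "contact_force": force on the tool from outside, world axes, zero at the start; "torque": the same for the moment, N m; "opening": opening from 0.0 (shut) to 1.0 (fully open); "grip_force": force on a finger pad.
Only numpy, scipy, OpenCV 4.12 (cv2) and the standard library are available. Lean on these libraries where they do the work, as an engineer would, in place of code of your own. Each camera call takes 0.05 s, during which the arm holds its last target. There are 200 camera calls.

### The job

Check the guide rollers in the fixture for bearing play: swing the keeper bar fully shut over their feet, then, working from left to right, rock every wheel on its axle, firmly away from you and then toward you. Swing the bar open again, about as far as it was, and unload: stand every roller whose wheel wobbles loosely upright in the steel tray and every sound one upright on the wooden board. Then swing the bar fully shut over the empty fixture so that it does not stick out.

Things in the scene. Friction and masses are not known exactly. Their poses are not given: they have to be found in the camera images.
- fixture: fixture bolted to the table: 8 mm plate, 112 (x) by 405 mm (y), four bays side by side. Origin: on the table under the middle of the row of bays; x away from the robot, z up. A fixed steel ledge along the rear (its top 25.5 mm above the table) reaches 6 mm over the heels (+x ends) of the rollers' feet, 1.5 mm above them; the shut keeper bar lies 1.5 mm above their toes (-x ends).
- keeper (a joint): keeper bar, steel, 16 mm wide, 10 thick, with a skirt in front of the toes down to 10 mm above the table, swinging level about a pivot at its right-hand (-y) end, 378 mm long. 0: fully shut, along the fixture's y axis over the toes of all feet; grows as the free left end swings toward the robot, to a stop at 0.56 rad. Stiff friction pivot: stays where left, about 5 N near the free end moves it.
- keeper_pivot (a point): pivot axis of the keeper bar, on the bar's top face, 29.5 mm above the table
- keeper_tip (a point): centre of the keeper bar's section 360 mm from the pivot, 24.5 mm above the table, x square to the bar, toward the units when shut (bar underside 19.5 mm): the place to push, on the robot's side to shut it, on the far side, left of the leftmost bay, to open it. A black knob 16 mm thick, top 61 mm above the table, stands on the bar there.
- bay_1 (a point): floor centre of the leftmost bay, 8 mm above the table; the origin of a roller standing there lies on it. Fences 8 mm high at both sides, 3 mm clear of the foot. With the bar open a roller comes out by its wheel: first 12 mm toward the fixture's -x, from under the ledge, then up.
- bay_2 (a point): floor centre of the second bay from the left, 8 mm above the table; the origin of a roller standing there lies on it. Fences 8 mm high at both sides, 3 mm clear of the foot. With the bar open a roller comes out by its wheel: first 12 mm toward the fixture's -x, from under the ledge, then up.
- bay_3 (a point): floor centre of the third bay from the left, 8 mm above the table; the origin of a roller standing there lies on it. Fences 8 mm high at both sides, 3 mm clear of the foot. With the bar open a roller comes out by its wheel: first 12 mm toward the fixture's -x, from under the ledge, then up.
- bay_4 (a point): floor centre of the rightmost bay, 8 mm above the table; the origin of a roller standing there lies on it. Fences 8 mm high at both sides, 3 mm clear of the foot. May be empty. With the bar open a roller comes out by its wheel: first 12 mm toward the fixture's -x, from under the ledge, then up.
- roller_1: guide roller unit, 0.82 kg: steel foot plate 80 x 50 x 10 mm, two ear plates, and between them on an axle a wheel, diameter 62, 18 mm thick. Origin: middle of the foot's underside; x along axle and foot's length; z up. Axle 45, wheel top 76 mm above the origin. Ears 17 to 23 mm from the wheel's mid-plane, their tops 54 mm up: the rim above is free. Stands in bay 1 or 2.
- wheel_1 (a joint): rocking of roller_1's wheel on its axle, about the unit's y axis through the wheel's centre: 0 upright, + when the wheel's top leans to the unit's +x (away from the robot). Worn: moves almost freely to a hard stop at 0.16 rad (5 mm at the rim) either way, stays where left. Sound: only yields about 0.02 rad to 5 N pressed 20 mm above the axle, springs back. Also spins on the axle.
- roller_2: guide roller unit, 0.82 kg: steel foot plate 80 x 50 x 10 mm, two ear plates, and between them on an axle a wheel, diameter 62, 18 mm thick. Origin: middle of the foot's underside; x along axle and foot's length; z up. Axle 45, wheel top 76 mm above the origin. Ears 17 to 23 mm from the wheel's mid-plane, their tops 54 mm up: the rim above is free. Stands in bay 1 or 2.
- wheel_2 (a joint): rocking of roller_2's wheel on its axle, about the unit's y axis through the wheel's centre: 0 upright, + when the wheel's top leans to the unit's +x (away from the robot). Worn: moves almost freely to a hard stop at 0.16 rad (5 mm at the rim) either way, stays where left. Sound: only yields about 0.02 rad to 5 N pressed 20 mm above the axle, springs back. Also spins on the axle.
- roller_3: guide roller unit, 0.82 kg: steel foot plate 80 x 50 x 10 mm, two ear plates, and between them on an axle a wheel, diameter 62, 18 mm thick. Origin: middle of the foot's underside; x along axle and foot's length; z up. Axle 45, wheel top 76 mm above the origin. Ears 17 to 23 mm from the wheel's mid-plane, their tops 54 mm up: the rim above is free. Bay 3 holds either roller_3 or roller_4.
- wheel_3 (a joint): rocking of roller_3's wheel on its axle, about the unit's y axis through the wheel's centre: 0 upright, + when the wheel's top leans to the unit's +x (away from the robot). Worn: moves almost freely to a hard stop at 0.16 rad (5 mm at the rim) either way, stays where left. Sound: only yields about 0.02 rad to 5 N pressed 20 mm above the axle, springs back. Also spins on the axle.
- roller_4: guide roller unit, 0.82 kg: steel foot plate 80 x 50 x 10 mm, two ear plates, and between them on an axle a wheel, diameter 62, 18 mm thick. Origin: middle of the foot's underside; x along axle and foot's length; z up. Axle 45, wheel top 76 mm above the origin. Ears 17 to 23 mm from the wheel's mid-plane, their tops 54 mm up: the rim above is free. Bay 3 holds either roller_3 or roller_4.
- wheel_4 (a joint): rocking of roller_4's wheel on its axle, about the unit's y axis through the wheel's centre: 0 upright, + when the wheel's top leans to the unit's +x (away from the robot). Worn: moves almost freely to a hard stop at 0.16 rad (5 mm at the rim) either way, stays where left. Sound: only yields about 0.02 rad to 5 N pressed 20 mm above the axle, springs back. Also spins on the axle.
- roller_5: guide roller unit, 0.82 kg: steel foot plate 80 x 50 x 10 mm, two ear plates, and between them on an axle a wheel, diameter 62, 18 mm thick. Origin: middle of the foot's underside; x along axle and foot's length; z up. Axle 45, wheel top 76 mm above the origin. Ears 17 to 23 mm from the wheel's mid-plane, their tops 54 mm up: the rim above is free. Bay 4 holds roller_5, roller_6 or nothing.
- wheel_5 (a joint): rocking of roller_5's wheel on its axle, about the unit's y axis through the wheel's centre: 0 upright, + when the wheel's top leans to the unit's +x (away from the robot). Worn: moves almost freely to a hard stop at 0.16 rad (5 mm at the rim) either way, stays where left. Sound: only yields about 0.02 rad to 5 N pressed 20 mm above the axle, springs back. Also spins on the axle.
- roller_6: guide roller unit, 0.82 kg: steel foot plate 80 x 50 x 10 mm, two ear plates, and between them on an axle a wheel, diameter 62, 18 mm thick. Origin: middle of the foot's underside; x along axle and foot's length; z up. Axle 45, wheel top 76 mm above the origin. Ears 17 to 23 mm from the wheel's mid-plane, their tops 54 mm up: the rim above is free. Bay 4 holds roller_5, roller_6 or nothing.
- wheel_6 (a joint): rocking of roller_6's wheel on its axle, about the unit's y axis through the wheel's centre: 0 upright, + when the wheel's top leans to the unit's +x (away from the robot). Worn: moves almost freely to a hard stop at 0.16 rad (5 mm at the rim) either way, stays where left. Sound: only yields about 0.02 rad to 5 N pressed 20 mm above the axle, springs back. Also spins on the axle.
- tray: reject tray: loose, open, sheet steel, 135 mm (x) by 245 mm (y), walls 3 mm thick and 25 mm high (rim bead to 28), floor 3 mm, for worn rollers. Origin: centre of its underside; z up. Three rollers stand side by side in it, their x along the tray's x, at y = -72, 0 and +72 mm.
- board: carrier board for sound rollers: loose flat wood, 135 mm (x) by 260 mm (y), 12 mm thick, with a cleat 14 mm wide, 12 mm high along each of its two short (y) ends. Origin: centre of its underside; z up. Three rollers stand side by side on it, their x along the board's x, at y = -72, 0 and +72 mm.
There are look-alikes about, which are no part of the job. What is shaped like the roller_3 but pink is not meant.

How it is judged (in metres and radians):
On the way, in this order (a step that is already met when the one before it is completed fails the run):
1. the keeper bar is swung fully shut over the feet of the rollers (value of joint keeper below 0.05 rad), for 0.2 s.
2. under the shut keeper bar, the wheel in the leftmost bay is rocked away from the robot until it stops (a worn one at least 0.12 rad, a sound one pressed until it gives 0.008 rad) (((horizontal distance between roller_1 and bay_1 below 0.025 m and x of roller_1 in the frame of keeper_tip below 0.056 m and value of joint wheel_1 above 0.008 rad) or (horizontal distance between roller_2 and bay_1 below 0.025 m and x of roller_2 in the frame of keeper_tip below 0.056 m and value of joint wheel_2 above 0.12 rad))).
3. under the shut keeper bar, the wheel in the leftmost bay is rocked back toward the robot until it stops (a worn one at least 0.12 rad, a sound one pressed until it gives 0.008 rad) (((horizontal distance between roller_1 and bay_1 below 0.025 m and x of roller_1 in the frame of keeper_tip below 0.056 m and value of joint wheel_1 below -0.008 rad) or (horizontal distance between roller_2 and bay_1 below 0.025 m and x of roller_2 in the frame of keeper_tip below 0.056 m and value of joint wheel_2 below -0.12 rad))).
4. under the shut keeper bar, the wheel in the second bay from the left is rocked away from the robot until it stops (a worn one at least 0.12 rad, a sound one pressed until it gives 0.008 rad) (((horizontal distance between roller_1 and bay_2 below 0.025 m and x of roller_1 in the frame of keeper_tip below 0.053 m and value of joint wheel_1 above 0.008 rad) or (horizontal distance between roller_2 and bay_2 below 0.025 m and x of roller_2 in the frame of keeper_tip below 0.053 m and value of joint wheel_2 above 0.12 rad))).
5. under the shut keeper bar, the wheel in the second bay from the left is rocked back toward the robot until it stops (a worn one at least 0.12 rad, a sound one pressed until it gives 0.008 rad) (((horizontal distance between roller_1 and bay_2 below 0.025 m and x of roller_1 in the frame of keeper_tip below 0.053 m and value of joint wheel_1 below -0.008 rad) or (horizontal distance between roller_2 and bay_2 below 0.025 m and x of roller_2 in the frame of keeper_tip below 0.053 m and value of joint wheel_2 below -0.12 rad))).
6. under the shut keeper bar, the wheel in the third bay from the left is rocked away from the robot until it stops (a worn one at least 0.12 rad, a sound one pressed until it gives 0.008 rad) (((horizontal distance between roller_3 and bay_3 below 0.025 m and x of roller_3 in the frame of keeper_tip below 0.049 m and value of joint wheel_3 above 0.12 rad) or (horizontal distance between roller_4 and bay_3 below 0.025 m and x of roller_4 in the frame of keeper_tip below 0.049 m and value of joint wheel_4 above 0.008 rad))).
7. under the shut keeper bar, the wheel in the third bay from the left is rocked back toward the robot until it stops (a worn one at least 0.12 rad, a sound one pressed until it gives 0.008 rad) (((horizontal distance between roller_3 and bay_3 below 0.025 m and x of roller_3 in the frame of keeper_tip below 0.049 m and value of joint wheel_3 below -0.12 rad) or (horizontal distance between roller_4 and bay_3 below 0.025 m and x of roller_4 in the frame of keeper_tip below 0.049 m and value of joint wheel_4 below -0.008 rad))).
8. under the shut keeper bar, the wheel in the rightmost bay is rocked away from the robot until it stops (a worn one at least 0.12 rad, a sound one pressed until it gives 0.008 rad) (((horizontal distance between roller_5 and bay_4 below 0.025 m and x of roller_5 in the frame of keeper_tip below 0.045 m and value of joint wheel_5 above 0.008 rad) or (horizontal distance between roller_6 and bay_4 below 0.025 m and x of roller_6 in the frame of keeper_tip below 0.045 m and value of joint wheel_6 above 0.12 rad))).
9. under the shut keeper bar, the wheel in the rightmost bay is rocked back toward the robot until it stops (a worn one at least 0.12 rad, a sound one pressed until it gives 0.008 rad) (((horizontal distance between roller_5 and bay_4 below 0.025 m and x of roller_5 in the frame of keeper_tip below 0.045 m and value of joint wheel_5 below -0.008 rad) or (horizontal distance between roller_6 and bay_4 below 0.025 m and x of roller_6 in the frame of keeper_tip below 0.045 m and value of joint wheel_6 below -0.12 rad))).
10. the keeper bar is swung open again (at least 0.42 rad) (value of joint keeper above 0.42 rad), for 0.2 s.
At the end, for the whole second after the job is handed in: The keeper bar is shut (under 0.05 rad); every worn roller stands upright (within 0.15 rad) and at rest on the floor of the steel tray, every sound one upright and at rest on the wooden board between its cleats (origin within 55 mm of the middle in x, 95 mm in y) (value of joint keeper below 0.05 rad and x of roller_1 in the frame of board between -0.055 and 0.055 m and y of roller_1 in the frame of board between -0.095 and 0.095 m and z of each of roller_1, roller_4, roller_5 in the frame of board below 0.02 m and angle between each of roller_1, roller_2, roller_3, roller_4, roller_5, roller_6's own z axis and vertical below 0.15 rad and linear speed of each of roller_1, roller_2, roller_3, roller_4, roller_5, roller_6 below 0.03 m/s and x of roller_2 in the frame of tray between -0.055 and 0.055 m and y of roller_2 in the frame of tray between -0.095 and 0.095 m and z of each of roller_2, roller_3, roller_6 in the frame of tray below 0.012 m and x of roller_3 in the frame of tray between -0.055 and 0.055 m and y of roller_3 in the frame of tray between -0.095 and 0.095 m and x of roller_4 in the frame of board between -0.055 and 0.055 m and y of roller_4 in the frame of board between -0.095 and 0.095 m and x of roller_5 in the frame of board between -0.055 and 0.055 m and y of roller_5 in the frame of board between -0.095 and 0.095 m and x of roller_6 in the frame of tray between -0.055 and 0.055 m and y of roller_6 in the frame of tray between -0.095 and 0.095 m); the robot touches nothing.
Of roller_3, roller_4 only 1 to 1 are there at a start; the rules pass over those that are not, and their reading is None.
Of roller_5, roller_6, bushing_2 only 1 to 1 are there at a start; the rules pass over those that are not, and their reading is None.
At some moment in a run one of tray, board may be knocked a few centimetres aside while the robot is not near it.
Once in a run the grip may slacken for a moment while it holds something.
It also fails if it takes over 210 s, if anything falls off the work surface, if the arm or the gripper's body presses on something with over 40 N, if the wrist force passes 120 N, or if a joint passes its speed limit or range.

## Working session

There is one attempt and no reset: what is moved stays moved. The work goes in short steps, Python scripts to look and compute and a tool call to move; the robot and the scene stay as the last step left them, time stands still between calls to the robot, and variables do not carry over. Pictures are saved under pics/ and viewed, at most 14 in all, crops included, and the job is handed in when it is done.

Besides the shell and the picture viewer there is one more tool, called by a JSON object that holds its "name" and its "arguments", one argument or row to a line. arm_command: Moves the arm, as the interface text tells. Its arguments: {"type":"object","properties":{"rows":{"type":"array","items":{"type":"object","properties":{"claw":{"type":"number"},"tx":{"type":"number"},"ty":{"type":"number"},"tz":{"type":"number"},"yaw":{"type":"number"}}}}},"required":["rows"]}

```bash
mkdir -p pics; ls; cat > h.py <<'E'
import numpy as np, cv2, json
from cell import r, cams, workorder
def snap(n,tag):
    im=cams.camera(n); cv2.imwrite(f'pics/{tag}.png',im[:,:,::-1]); return im
def ray(n,uv):
    m=cams.camera_model(n); K=np.array([[m['fx'],0,m['cx']],[0,m['fy'],m['cy']],[0,0,1.]])
    p=cv2.undistortPoints(np.array(uv,float).reshape(-1,1,2),K,np.array(m['D'],float))[:,0]
    T=np.array(m['T']); d=np.c_[p,np.ones(len(p))]@T[:3,:3].T
    return T[:3,3],d
def onz(n,uv,z):
    o,d=ray(n,uv); return o+d*((z-o[2])/d[:,2])[:,None]
def proj(n,P):
    m=cams.camera_model(n); K=np.array([[m['fx'],0,m['cx']],[0,m['fy'],m['cy']],[0,0,1.]])
    T=np.linalg.inv(np.array(m['T'])); rv=cv2.Rodrigues(T[:3,:3])[0]
    return cv2.projectPoints(np.array(P,float).reshape(-1,1,3),rv,T[:3,3],K,np.array(m['D'],float))[0][:,0]
def state():
    s=r.read_state()
    print({k:np.round(s[k],2).tolist() for k in ['time','ee_pos','eef_rot','contact_force','opening','grip_force']})
E
python3 - <<'E'
from h import *
a=snap('top','top0'); b=snap('side','side0')
state(); print(r.grasp_offset)
for n in ('top','side'):
    m=cams.camera_model(n); print(n,m['fx'],np.round(m['T'],2).tolist())
E
```

```text
pics
{'time': 0.1, 'ee_pos': [235.02, -578.51, 230.18], 'eef_rot': [-179.89, -0.01, 22.1], 'contact_force': [-0.51, 1.0, 0.84], 'opening': 1.0, 'grip_force': 0.0}
18.700000000000003
top 478.1987895172403 [[0.01, -1.0, 0.08, 494.89], [-1.0, -0.01, -0.01, 13.78], [0.01, -0.08, -1.0, 1441.26], [0.0, 0.0, 0.0, 1.0]]
side 425.35383962023553 [[-0.86, -0.34, 0.37, 207.62], [-0.5, 0.58, -0.64, 728.45], [-0.0, -0.74, -0.68, 812.25], [0.0, 0.0, 0.0, 1.0]]
```

View pics/top0.png

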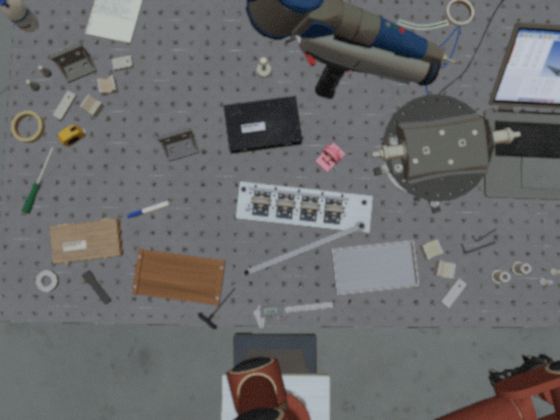

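View pics/side0.png

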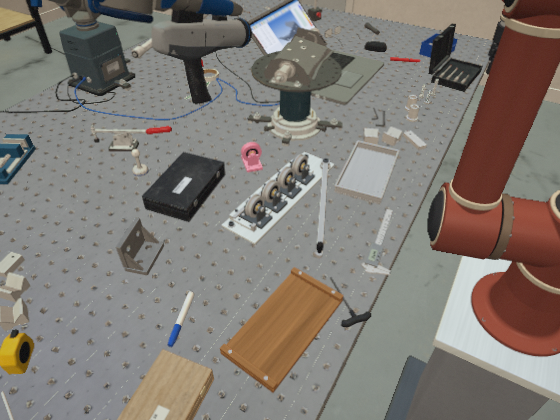

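Top view: the white fixture plate covers (236–373, 182–231), with wheels near (261,203), (285,206), (309,208) and (333,210). The bar's pivot is at (361,226) and its knob at (249,271).

- **Boards:** the brown one at (133–225, 249–303) has cleats, so it fits. The pale one at (85,241) has none.
- **Trays:** the steel tray is at (333–417, 242–294).
- **Rollers:** the pink look-alike at (331,156) is not meant.

Next I measure and confirm in an enlarged crop.

```bash
python3 - <<'E'
from h import *
im=cv2.imread('pics/top0.png'); hsv=cv2.cvtColor(im,cv2.COLOR_BGR2HSV)
def quad(mask,seed,z,name):
    n,l,st,c=cv2.connectedComponentsWithStats(mask.astype(np.uint8))
    x,y,w,h=seed; k=np.bincount(l[y:y+h,x:x+w][mask[y:y+h,x:x+w]>0]).argmax()
    pts=np.argwhere(l==k)[:,::-1].astype(float)
    P=onz('top',pts,z)[:,:2].astype(np.float32)
    rc=cv2.minAreaRect(P); print(name,st[k],np.round(rc[0],1),np.round(rc[1],1),round(rc[2],2)); return P
v=hsv[:,:,2];s=hsv[:,:,1];hh=hsv[:,:,0]
print('samples',hsv[188,250],hsv[270,375],hsv[275,180],hsv[250,303])
quad(((v>165)&(s<40)),(236,182,130,48),8,'fixture')
quad(((v>130)&(s<60)),(345,255,60,30),14,'tray')
quad(((s>110)&(hh<20)&(v>70)),(140,255,70,40),18,'board')
for z,uv in ((29.5,(361,226)),(61,(249,271))): print(np.round(onz('top',[uv],z),1))
print(np.round(onz('top',[(261,203),(285,206),(309,208),(333,210)],84),1))
a=cv2.resize(im[170:310,125:425],None,fx=2.6,fy=2.6,interpolation=cv2.INTER_CUBIC)
cv2.imwrite('pics/c1.png',a)
sd=cv2.imread('pics/side0.png')
cv2.imwrite('pics/c2.png',cv2.resize(sd[140:260,210:400],None,fx=4,fy=4,interpolation=cv2.INTER_CUBIC))
E
```

```text
samples [108  20 162] [112  18 157] [ 14 132 120] [108  20 155]
fixture [ 237  182  135   50 1917] [653.9 -79.3] [403.1 110.1] 84.52
tray [ 332  240   88   55 3772] [ 475.9 -293.8] [141.2 249.8] 6.78
board [ 133  250   91   55 3658] [439.  292.6] [257.1 129.2] 83.02
[[ 596.2 -247.5   29.5]]
[[460.   80.9  61. ]]
[[ 654.2   49.    84. ]
 [ 646.6  -19.7   84. ]
 [ 641.8  -88.3   84. ]
 [ 637.1 -157.1   84. ]]
```

View pics/c1.png

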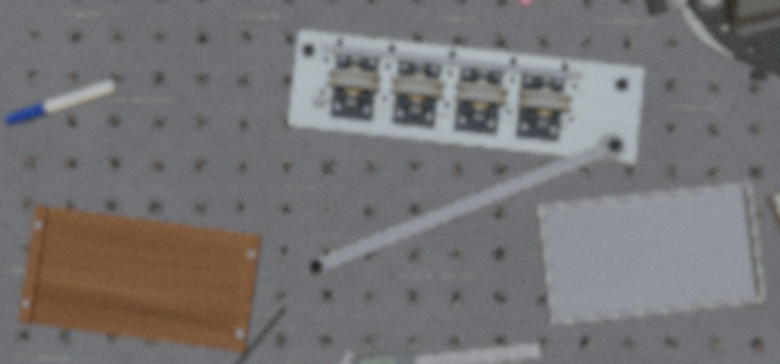

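View pics/c2.png

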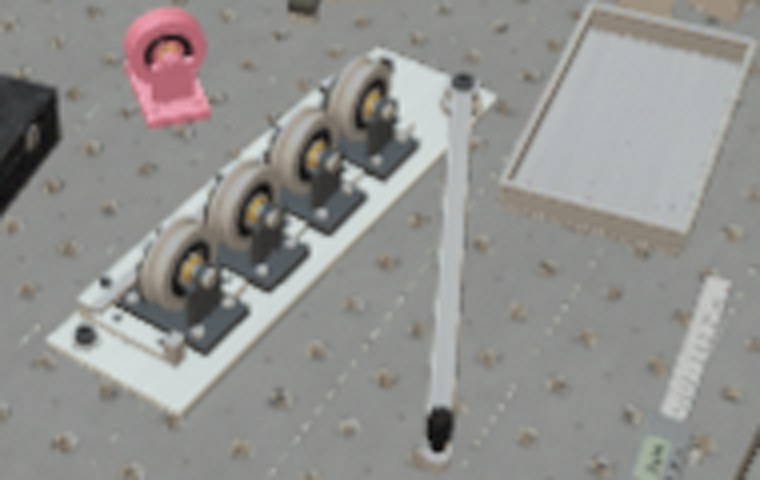

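The crop confirms that board, tray, bar and four rollers are the ones meant. It also shows the pink unit standing outside the fixture. One refinement of the wheel and bar positions, and then I move.

```bash
python3 - <<'E'
from h import *
im=cv2.imread('pics/top0.png'); hsv=cv2.cvtColor(im,cv2.COLOR_BGR2HSV).astype(int)
h,s,v=hsv[...,0],hsv[...,1],hsv[...,2]
m=((h<30)&(s>25)&(v>80)).astype(np.uint8); m[:185]=0;m[228:]=0;m[:,:240]=0;m[:,350:]=0
n,l,st,c=cv2.connectedComponentsWithStats(m)
W=[]
for k in range(1,n):
    if st[k][4]>25: W.append(c[k]); print(st[k],c[k])
W=onz('top',W,80)[:,:2]; print(np.round(W,1))
for th in (140,150,158):
    mask=((v>th)&(s<45)).astype(np.uint8); mask[:178]=0;mask[236:]=0;mask[:,:232]=0;mask[:,378:]=0
    P=onz('top',np.argwhere(mask)[:,::-1].astype(float),8)[:,:2].astype(np.float32); print(th,cv2.minAreaRect(P))
d=(v<60); 
for (x0,y0,x1,y1,z) in ((240,262,258,280,61),(354,220,368,233,30)):
    q=np.argwhere(d[y0:y1,x0:x1])[:,::-1]+[x0,y0]; print(len(q),q.mean(0),onz('top',[q.mean(0)],z))
b=cv2.cvtColor(cv2.imread('pics/side0.png'),cv2.COLOR_BGR2HSV).astype(int)
q=np.argwhere(b[235:258,310:330,2]<60)[:,::-1]+[310,235];print('knob side',len(q),q.mean(0),onz('side',[q.mean(0)],45))
E
```

```text
Traceback (most recent call last):
  File "h.py", line 11, in onz
    o,d=ray(n,uv); return o+d*((z-o[2])/d[:,2])[:,None]
        ~~~^^^^^^
  File "h.py", line 7, in ray
    p=cv2.undistortPoints(np.array(uv,float).reshape(-1,1,2),K,np.array(m['D'],float))[:,0]
      ~~~~~~~~~~~~~~~~~~~^^^^^^^^^^^^^^^^^^^^^^^^^^^^^^^^^^^^^^^^^^^^^^^^^^^^^^^^^^^^^
cv2.error: OpenCV(4.12.0) /io/opencv/modules/calib3d/src/undistort.dispatch.cpp:347: error: (-215:Assertion failed) CV_IS_MAT(_src) && CV_IS_MAT(_dst) && (_src->rows == 1 || _src->cols == 1) && (_dst->rows == 1 || _dst->cols == 1) && _src->cols + _src->rows - 1 == _dst->rows + _dst->cols - 1 && (CV_MAT_TYPE(_src->type) == CV_32FC2 || CV_MAT_TYPE(_src->type) == CV_64FC2) && (CV_MAT_TYPE(_dst->type) == CV_32FC2 || CV_MAT_TYPE(_dst->type) == CV_64FC2) in function 'cvUndistortPointsInternal'
```

```bash
python3 - <<'E'
from h import *
im=cv2.imread('pics/top0.png'); lab=cv2.cvtColor(im,cv2.COLOR_BGR2LAB).astype(int)
v=im.max(2).astype(int); s=(im.max(2).astype(int)-im.min(2))
B=lab[...,2]-128
m=((B>4)&(v>70)).astype(np.uint8); m[:185]=0;m[228:]=0;m[:,:240]=0;m[:,350:]=0
n,l,st,c=cv2.connectedComponentsWithStats(m)
W=[]
for k in range(1,n):
    if st[k][4]>15: W.append(c[k]); print(st[k],c[k])
if W: print(np.round(onz('top',W,80)[:,:2],1))
for th in (140,150,158):
    mask=((v>th)&(s<25)).astype(np.uint8); mask[:178]=0;mask[236:]=0;mask[:,:232]=0;mask[:,378:]=0
    P=onz('top',np.argwhere(mask)[:,::-1].astype(float),8)[:,:2].astype(np.float32); print(th,cv2.minAreaRect(P))
d=(v<60)
for (x0,y0,x1,y1,z) in ((240,262,258,280,61),(354,220,368,233,30)):
    q=np.argwhere(d[y0:y1,x0:x1])[:,::-1]+[x0,y0]
    if len(q): print(len(q),q.mean(0),onz('top',[q.mean(0)],z))
b=cv2.imread('pics/side0.png').max(2)
q=np.argwhere(b[235:258,310:330]<60)[:,::-1]+[310,235];print('knob side',len(q),q.mean(0),onz('side',[q.mean(0)],45))
E
```

```text
[265 199   5   5  18] [267.27777778 200.88888889]
[291 201   4   6  17] [292.11764706 203.64705882]
[257 203   7   4  19] [260.21052632 204.31578947]
[282 206   7   3  19] [284.68421053 207.        ]
[306 209   8   3  20] [309.35 209.9 ]
[331 211   7   4  16] [333.9375 212.625 ]
[[ 661.    31.2]
 [ 654.1  -40.1]
 [ 650.9   51.3]
 [ 644.1  -18.9]
 [ 636.8  -89.7]
 [ 630.  -160.3]]
140 ((645.0552978515625, -78.41154479980469), (408.7042541503906, 134.08633422851562), 84.49575805664062)
150 ((645.2147216796875, -78.24072265625), (405.0414123535156, 132.0399932861328), 84.2007064819336)
158 ((654.0208740234375, -79.31135559082031), (403.9170227050781, 112.8980941772461), 84.1935806274414)
8 [245.875 272.125] [[456.67125706  89.80873194  61.        ]]
1 [361. 225.] [[ 599.16747952 -247.39739879   30.        ]]
knob side 48 [319.3125 246.875 ] [[456.10612898  89.05008364  45.        ]]
```

```bash
python3 - <<'E'
from h import *
c=lambda L:[(210+a/4,140+b/4) for a,b in L]
print('wheels side z53',np.round(onz('side',c([(179,265),(244,210),(304,156),(360,102)]),53)[:,:2],1).tolist())
print('plate side z8',np.round(onz('side',c([(47,340),(182,415),(378,48),(495,98)]),8)[:,:2],1).tolist())
print('pivot side z32',np.round(onz('side',c([(462,82)]),32)[:,:2],1).tolist())
t=lambda L:[(125+a/2.6,170+b/2.6) for a,b in L]
print('plate top z8',np.round(onz('top',t([(300,30),(290,124),(644,68),(634,163)]),8)[:,:2],1).tolist())
print('pivot top z32',np.round(onz('top',t([(615,145)]),32)[:,:2],1).tolist())
print('hubs top z53',np.round(onz('top',[(260.2,204.3),(284.7,207),(309.35,209.9),(333.9,212.6)],53)[:,:2],1).tolist())
im=cv2.imread('pics/top0.png')
cv2.imwrite('pics/c3.png',cv2.resize(im[178:235,232:380],None,fx=5.4,fy=5.4,interpolation=cv2.INTER_CUBIC))
E
```

```text
wheels side z53 [[660.8, 52.9], [651.7, -15.3], [644.5, -86.0], [639.1, -160.5]]
plate side z8 [[724.7, 118.1], [612.3, 129.6], [685.1, -283.2], [576.6, -270.1]]
pivot side z32 [[595.5, -246.0]]
plate top z8 [[727.7, 114.4], [617.7, 123.8], [689.0, -287.3], [577.9, -275.2]]
pivot top z32 [[596.8, -248.6]]
hubs top z53 [[654.0, 52.0], [647.1, -19.6], [639.6, -91.7], [632.7, -163.6]]
```

View pics/c3.png

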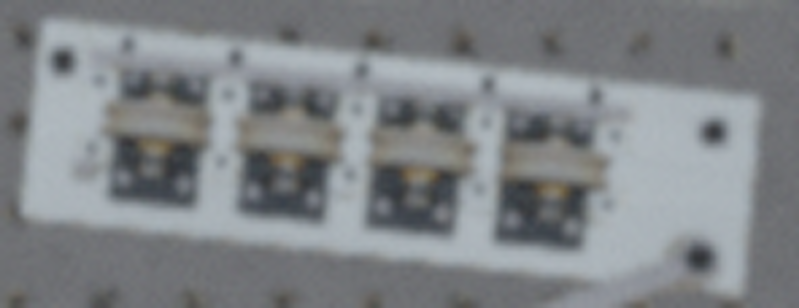

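{"name": "arm_command", "arguments": {
  "rows": [
    {"tx": 4, "ty": -3, "tz": 0.5, "yaw": -0.14},
    {"tx": 8, "ty": -6, "tz": 1, "yaw": -0.28},
    {"tx": 12, "ty": -9, "tz": 1.5, "yaw": -0.42},
    {"tx": 16, "ty": -12, "tz": 2, "yaw": -0.56},
    {"tx": 19, "ty": -15, "tz": 2.5, "yaw": -0.7},
    {"tx": 22, "ty": -18, "tz": 3, "yaw": -0.84},
    {"tx": 25, "ty": -21, "tz": 3.5, "yaw": -0.98},
    {"tx": 25, "ty": -24, "tz": 4, "yaw": -1.093},
    {"tx": 25, "ty": -24, "tz": 4, "yaw": -1.093}
  ]
}}

```text
invalid input
```

The crop shows wheel strips at (261.3,200.8), (285.9,203.4), (309.8,205.4) and (334.4,207.6). That puts the fixture origin near (652,-55), yaw -5.6°, pitch 72. The move was refused, so I retry with a shorter one.

{"name": "arm_command", "arguments": {
  "rows": [
    {"claw": 8.5, "tx": 4, "ty": -3, "tz": 0.5, "yaw": -0.14},
    {"claw": 8.5, "tx": 8, "ty": -6, "tz": 1, "yaw": -0.28},
    {"claw": 8.5, "tx": 12, "ty": -9, "tz": 1.5, "yaw": -0.42},
    {"claw": 8.5, "tx": 16, "ty": -12, "tz": 2, "yaw": -0.56}
  ]
}}

```text
time: 0.5
ee_pos: [338.1, -406.6, 210.6]
eef_rot: [-180.0, -0.0, 54.5]
contact_force: [1.5, -0.4, 0.6]
opening: 0.999
grip_force: 0.0
```

{"name": "arm_command", "arguments": {
  "rows": [
    {"claw": 5, "tx": 4.2, "ty": -1.7, "tz": 0.5, "yaw": -0.1},
    {"claw": 5, "tx": 8.4, "ty": -3.4, "tz": 1, "yaw": -0.2},
    {"claw": 5, "tx": 12.7, "ty": -5.2, "tz": 1.5, "yaw": -0.3},
    {"claw": 5, "tx": 16.9, "ty": -6.9, "tz": 2, "yaw": -0.4},
    {"claw": 5, "tx": 21.1, "ty": -8.6, "tz": 2.5, "yaw": -0.5},
    {"claw": 5, "tx": 25.4, "ty": -10.3, "tz": 3, "yaw": -0.527},
    {"claw": 5, "tx": 29.6, "ty": -12, "tz": 3.5, "yaw": -0.527},
    {"claw": 5, "tx": 33.8, "ty": -13.8, "tz": 4, "yaw": -0.527},
    {"claw": 5, "tx": 38, "ty": -15.5, "tz": 5, "yaw": -0.527},
    {"claw": 5, "tx": 42.3, "ty": -17.2, "tz": 6, "yaw": -0.527}
  ]
}}

```text
time: 1.5
ee_pos: [445.7, 37.1, 151.1]
eef_rot: [180.0, 0.0, 84.4]
contact_force: [-0.3, 0.1, 0.1]
opening: 0.581
grip_force: 0.0
```

```bash
python3 - <<'E'
from h import *
state(); print(r.read_state()['joints'])
E
```

```text
{'time': 1.5, 'ee_pos': [445.73, 37.08, 151.11], 'eef_rot': [179.95, 0.01, 84.39], 'contact_force': [-0.3, 0.13, 0.11], 'opening': 0.58, 'grip_force': 0.0}
[-4.78981253e+00 -1.91106611e+01  1.20108036e+02 -7.16539900e-03
  7.89543440e+01  8.23953558e-01]
```

{"name": "arm_command", "arguments": {
  "rows": [
    {"claw": 5, "tx": 3.5, "ty": 0.5, "tz": 1, "yaw": 0},
    {"claw": 5, "tx": 5.1, "ty": 0.8, "tz": 3, "yaw": 0},
    {"claw": 5, "tx": 5.1, "ty": 0.8, "tz": 6, "yaw": 0},
    {"claw": 5, "tx": 5.1, "ty": 0.8, "tz": 8, "yaw": 0},
    {"claw": 5, "tx": 5.1, "ty": 0.8, "tz": 9.5, "yaw": 0},
    {"claw": 5, "tx": 5.1, "ty": 0.8, "tz": 11, "yaw": 0},
    {"claw": 5, "tx": 5.1, "ty": 0.8, "tz": 11, "yaw": 0}
  ]
}}

```text
time: 2.2
ee_pos: [456.2, 85.1, 38.7]
eef_rot: [-179.7, 0.0, 84.4]
contact_force: [0.3, 0.6, 0.4]
opening: 0.588
grip_force: 0.0
```

```bash
python3 - <<'E'
from h import *
a=snap('side','s1'); cv2.imwrite('pics/s1c.png',cv2.resize(a[120:320,190:410,::-1],None,fx=3,fy=3)); state()
E
```

```text
{'time': 2.25, 'ee_pos': [457.34, 85.13, 40.09], 'eef_rot': [-179.81, 0.02, 84.39], 'contact_force': [-0.12, -0.49, 0.49], 'opening': 0.59, 'grip_force': 0.0}
```

View pics/s1c.png

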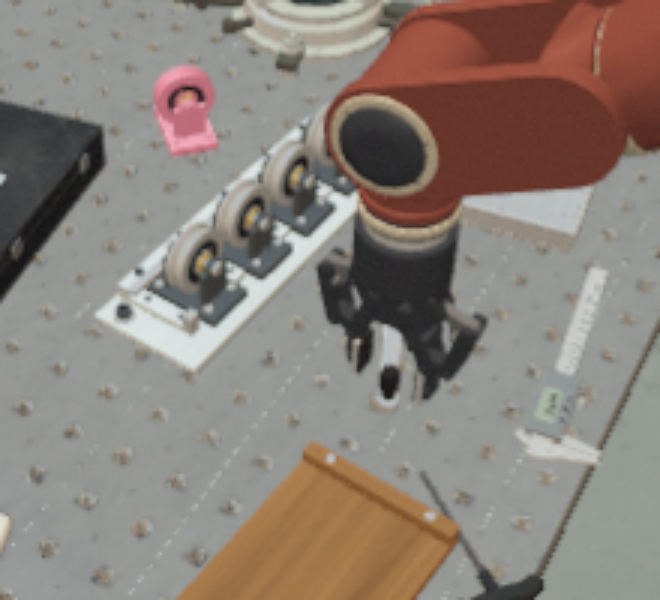

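The side crop shows the black knob at crop (390,383), standing between the open fingers. Closing to a loose cage and swinging the bar along its arc.

{"name": "arm_command", "arguments": {
  "rows": [
    {"claw": 2.4, "tx": 0, "ty": 0, "tz": 0, "yaw": 0},
    {"claw": 2.4, "tx": 0, "ty": 0, "tz": 0, "yaw": 0},
    {"claw": 2.4, "tx": 0, "ty": 0, "tz": 0, "yaw": 0},
    {"claw": 2.4, "tx": 0, "ty": 0, "tz": 0, "yaw": 0},
    {"claw": 2.4, "tx": 0.4, "ty": 0.8, "tz": 0, "yaw": 0},
    {"claw": 2.4, "tx": 0.8, "ty": 1.6, "tz": 0, "yaw": 0}
  ]
}}

```text
time: 2.85
ee_pos: [474.7, 91.9, 41.3]
eef_rot: [-179.8, -0.0, 84.4]
contact_force: [-5.7, 0.0, 4.0]
opening: 0.281
grip_force: 2.6
```

{"name": "arm_command", "arguments": {
  "rows": [
    {"claw": 2.4, "tx": 0.7, "ty": 1.6, "tz": 0, "yaw": 0},
    {"claw": 2.4, "tx": 1.4, "ty": 3.3, "tz": 0, "yaw": 0},
    {"claw": 2.4, "tx": 1.9, "ty": 5.0, "tz": 0, "yaw": 0},
    {"claw": 2.4, "tx": 2.4, "ty": 6.8, "tz": 0, "yaw": 0},
    {"claw": 2.4, "tx": 2.8, "ty": 8.5, "tz": 0, "yaw": 0},
    {"claw": 2.4, "tx": 3.1, "ty": 10.3, "tz": 0, "yaw": 0},
    {"claw": 2.4, "tx": 3.3, "ty": 12.1, "tz": 0, "yaw": 0},
    {"claw": 2.4, "tx": 3.4, "ty": 13.4, "tz": 0, "yaw": 0}
  ]
}}

```text
time: 3.65
ee_pos: [611.7, 113.9, 40.3]
eef_rot: [-179.8, -0.1, 84.4]
contact_force: [-5.3, 3.5, 0.7]
opening: 0.278
grip_force: 2.5
```

{"name": "arm_command", "arguments": {
  "rows": [
    {"claw": 2.4, "tx": 0.05, "ty": 0.6, "tz": 0, "yaw": 0},
    {"claw": 2.4, "tx": 0.05, "ty": 1.2, "tz": 0, "yaw": 0},
    {"claw": 2.4, "tx": 0.05, "ty": 1.6, "tz": 0, "yaw": 0},
    {"claw": 2.4, "tx": 0.05, "ty": 1.6, "tz": 0, "yaw": 0}
  ]
}}

```text
time: 4.05
ee_pos: [627.6, 111.9, 40.5]
eef_rot: [-179.9, -0.0, 84.4]
contact_force: [-3.1, 2.6, -1.2]
opening: 0.281
grip_force: 1.4
```

{"name": "arm_command", "arguments": {
  "rows": [
    {"claw": 2.4, "tx": 0, "ty": 0.3, "tz": 0, "yaw": 0},
    {"claw": 2.4, "tx": 0, "ty": 0.6, "tz": 0, "yaw": 0},
    {"claw": 2.4, "tx": 0, "ty": 0.8, "tz": 0, "yaw": 0},
    {"claw": 2.4, "tx": 0, "ty": 0.8, "tz": 0, "yaw": 0}
  ]
}}

```text
time: 4.45
ee_pos: [635.2, 110.9, 40.6]
eef_rot: [-179.9, -0.0, 84.4]
contact_force: [-3.4, 3.0, -0.3]
opening: 0.278
grip_force: 1.9
```

{"name": "arm_command", "arguments": {
  "rows": [
    {"claw": 2.4, "tx": 0, "ty": 0.2, "tz": 0, "yaw": 0},
    {"claw": 2.4, "tx": 0, "ty": 0.3, "tz": 0, "yaw": 0},
    {"claw": 2.4, "tx": 0, "ty": 0.3, "tz": 0, "yaw": 0}
  ]
}}

```text
time: 4.75
ee_pos: [635.7, 110.9, 40.4]
eef_rot: [-179.5, -0.0, 84.4]
contact_force: [-11.3, 3.1, 5.1]
opening: 0.285
grip_force: 5.9
```

{"name": "arm_command", "arguments": {
  "rows": [
    {"claw": 2.4, "tx": 0, "ty": -0.6, "tz": 0, "yaw": 0},
    {"claw": 3.2, "tx": 0, "ty": -0.6, "tz": 0, "yaw": 0},
    {"claw": 3.2, "tx": 0, "ty": -0.6, "tz": -3, "yaw": 0},
    {"claw": 3.2, "tx": 0, "ty": -0.6, "tz": -7, "yaw": 0},
    {"claw": 3.2, "tx": 0, "ty": -0.6, "tz": -7, "yaw": 0},
    {"claw": 3.2, "tx": -5, "ty": -0.6, "tz": -7, "yaw": 0},
    {"claw": 3.2, "tx": -5, "ty": -0.6, "tz": -7, "yaw": 0},
    {"claw": 3.2, "tx": -5, "ty": -0.6, "tz": -7, "yaw": 0}
  ]
}}

```text
time: 5.55
ee_pos: [628.7, 59.8, 111.6]
eef_rot: [179.9, 0.0, 84.3]
contact_force: [0.2, -0.1, 0.0]
opening: 0.376
grip_force: 0.0
```

```bash
cat >> h.py <<'E'
def go(x,y,z):
    s=r.read_state(); p=np.array(s['ee_pos']); a=np.radians(s['eef_rot'][2]); d=np.array([x,y,z])-p
    print('tx ty tz cm',np.round([(d[0]*np.cos(a)+d[1]*np.sin(a))/10,(d[0]*np.sin(a)-d[1]*np.cos(a))/10,-d[2]/10],2))
E
python3 - <<'E'
from h import *
state(); go(663,52.5,66)
a=snap('side','s2'); cv2.imwrite('pics/s2c.png',cv2.resize(a[140:250,200:350,::-1],None,fx=5,fy=5,interpolation=cv2.INTER_CUBIC))
E
```

```text
{'time': 5.55, 'ee_pos': [628.71, 59.78, 111.62], 'eef_rot': [179.91, 0.0, 84.26], 'contact_force': [0.17, -0.13, 0.01], 'opening': 0.38, 'grip_force': 0.0}
tx ty tz cm [-0.38  3.48  4.56]
```

View pics/s2c.png

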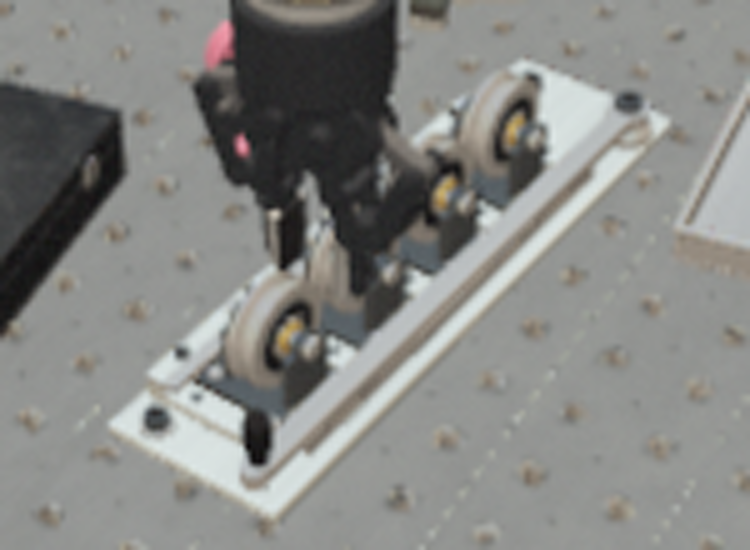

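The bar is shut over all the toes; its knob is at crop (258,437). Now the wheel in bay 1.

{"name": "arm_command", "arguments": {
  "rows": [
    {"claw": 4, "tx": -0.4, "ty": 1.8, "tz": 0, "yaw": 0},
    {"claw": 4, "tx": -0.4, "ty": 3.5, "tz": 0, "yaw": 0},
    {"claw": 4, "tx": -0.4, "ty": 3.5, "tz": 1, "yaw": 0},
    {"claw": 4, "tx": -0.4, "ty": 3.5, "tz": 2.5, "yaw": 0},
    {"claw": 4, "tx": -0.4, "ty": 3.5, "tz": 3.5, "yaw": 0},
    {"claw": 4, "tx": -0.4, "ty": 3.5, "tz": 4.3, "yaw": 0},
    {"claw": 4, "tx": -0.4, "ty": 3.5, "tz": 4.3, "yaw": 0}
  ]
}}

```text
time: 6.3
ee_pos: [660.6, 53.8, 65.7]
eef_rot: [-179.8, 0.0, 84.4]
contact_force: [-0.2, 0.5, 0.3]
opening: 0.472
grip_force: 0.0
```

{"name": "arm_command", "arguments": {
  "rows": [
    {"claw": 3, "tx": 0, "ty": 0, "tz": 0, "yaw": 0},
    {"claw": 3, "tx": 0, "ty": 0, "tz": 0, "yaw": 0},
    {"claw": 3, "tx": 0, "ty": 0.2, "tz": 0, "yaw": 0},
    {"claw": 3, "tx": 0, "ty": 0.4, "tz": 0, "yaw": 0},
    {"claw": 3, "tx": 0, "ty": 0.4, "tz": 0, "yaw": 0}
  ]
}}

```text
time: 6.8
ee_pos: [667.2, 53.0, 68.9]
eef_rot: [179.9, -0.0, 84.4]
contact_force: [0.7, -0.1, 0.8]
opening: 0.351
grip_force: 0.0
```

{"name": "arm_command", "arguments": {
  "rows": [
    {"claw": 3, "tx": 0, "ty": 0.2, "tz": 0, "yaw": 0},
    {"claw": 3, "tx": 0, "ty": 0.2, "tz": 0, "yaw": 0}
  ]
}}

```text
time: 7.0
ee_pos: [668.8, 52.9, 68.5]
eef_rot: [180.0, -0.0, 84.4]
contact_force: [-0.2, -0.5, 0.5]
opening: 0.352
grip_force: 0.0
```

{"name": "arm_command", "arguments": {
  "rows": [
    {"claw": 3, "tx": 0, "ty": 0.15, "tz": 0, "yaw": 0},
    {"claw": 3, "tx": 0, "ty": 0.15, "tz": 0, "yaw": 0}
  ]
}}

```text
time: 7.2
ee_pos: [670.1, 52.8, 68.4]
eef_rot: [-180.0, -0.0, 84.4]
contact_force: [-0.7, -0.1, 0.5]
opening: 0.348
grip_force: 0.0
```

{"name": "arm_command", "arguments": {
  "rows": [
    {"claw": 3, "tx": 0, "ty": 0.15, "tz": 0, "yaw": 0},
    {"claw": 3, "tx": 0, "ty": 0.15, "tz": 0, "yaw": 0}
  ]
}}

```text
time: 7.4
ee_pos: [671.6, 52.7, 68.5]
eef_rot: [-180.0, -0.0, 84.4]
contact_force: [-1.0, -0.6, 0.8]
opening: 0.354
grip_force: 0.4
```

{"name": "arm_command", "arguments": {
  "rows": [
    {"claw": 3, "tx": 0, "ty": 0.15, "tz": 0, "yaw": 0},
    {"claw": 3, "tx": 0, "ty": 0.15, "tz": 0, "yaw": 0}
  ]
}}

```text
time: 7.6
ee_pos: [672.6, 52.6, 68.4]
eef_rot: [-179.9, -0.0, 84.4]
contact_force: [-2.5, 0.3, 3.2]
opening: 0.351
grip_force: 1.8
```

{"name": "arm_command", "arguments": {
  "rows": [
    {"claw": 3, "tx": 0, "ty": 0.1, "tz": 0, "yaw": 0},
    {"claw": 3, "tx": 0, "ty": 0.1, "tz": 0, "yaw": 0}
  ]
}}

```text
time: 7.8
ee_pos: [672.8, 52.6, 68.3]
eef_rot: [-179.8, 0.0, 84.4]
contact_force: [-6.8, 0.1, 5.3]
opening: 0.353
grip_force: 3.5
```

{"name": "arm_command", "arguments": {
  "rows": [
    {"claw": 3, "tx": 0, "ty": 0.1, "tz": 0, "yaw": 0},
    {"claw": 3, "tx": 0, "ty": 0.1, "tz": 0, "yaw": 0}
  ]
}}

```text
time: 8.0
ee_pos: [673.1, 52.6, 68.3]
eef_rot: [-179.7, 0.0, 84.4]
contact_force: [-8.1, -0.3, 6.4]
opening: 0.349
grip_force: 5.0
```

{"name": "arm_command", "arguments": {
  "rows": [
    {"claw": 3, "tx": 0, "ty": -0.4, "tz": 0, "yaw": 0},
    {"claw": 3, "tx": 0, "ty": -0.8, "tz": 0, "yaw": 0},
    {"claw": 3, "tx": 0, "ty": -1.2, "tz": 0, "yaw": 0},
    {"claw": 3, "tx": 0, "ty": -1.2, "tz": 0, "yaw": 0}
  ]
}}

```text
time: 8.4
ee_pos: [662.9, 53.5, 68.4]
eef_rot: [180.0, -0.0, 84.4]
contact_force: [-0.5, 0.3, 0.2]
opening: 0.351
grip_force: 0.0
```

{"name": "arm_command", "arguments": {
  "rows": [
    {"claw": 3, "tx": 0, "ty": -0.2, "tz": 0, "yaw": 0},
    {"claw": 3, "tx": 0, "ty": -0.2, "tz": 0, "yaw": 0}
  ]
}}

```text
time: 8.6
ee_pos: [661.2, 53.7, 68.6]
eef_rot: [180.0, -0.0, 84.4]
contact_force: [-0.2, 0.4, -0.0]
opening: 0.352
grip_force: 0.0
```

{"name": "arm_command", "arguments": {
  "rows": [
    {"claw": 3, "tx": 0, "ty": -0.2, "tz": 0, "yaw": 0},
    {"claw": 3, "tx": 0, "ty": -0.2, "tz": 0, "yaw": 0}
  ]
}}

```text
time: 8.8
ee_pos: [659.1, 53.9, 68.5]
eef_rot: [180.0, -0.0, 84.4]
contact_force: [0.5, -0.2, 0.5]
opening: 0.349
grip_force: 0.1
```

{"name": "arm_command", "arguments": {
  "rows": [
    {"claw": 3, "tx": 0, "ty": -0.15, "tz": 0, "yaw": 0},
    {"claw": 3, "tx": 0, "ty": -0.15, "tz": 0, "yaw": 0}
  ]
}}

```text
time: 9.0
ee_pos: [657.6, 54.0, 68.5]
eef_rot: [180.0, 0.0, 84.4]
contact_force: [-0.1, -1.2, 0.5]
opening: 0.351
grip_force: 0.2
```

{"name": "arm_command", "arguments": {
  "rows": [
    {"claw": 3, "tx": 0, "ty": -0.3, "tz": 0, "yaw": 0},
    {"claw": 3, "tx": 0, "ty": -0.3, "tz": 0, "yaw": 0}
  ]
}}

```text
time: 9.2
ee_pos: [655.2, 54.2, 69.0]
eef_rot: [179.9, -0.0, 84.4]
contact_force: [1.9, 0.0, 0.6]
opening: 0.353
grip_force: 1.4
```

{"name": "arm_command", "arguments": {
  "rows": [
    {"claw": 3, "tx": 0, "ty": -0.15, "tz": 0, "yaw": 0},
    {"claw": 3, "tx": 0, "ty": -0.15, "tz": 0, "yaw": 0}
  ]
}}

```text
time: 9.4
ee_pos: [654.5, 54.3, 69.3]
eef_rot: [179.8, -0.0, 84.4]
contact_force: [4.6, -0.5, 0.4]
opening: 0.353
grip_force: 2.6
```

{"name": "arm_command", "arguments": {
  "rows": [
    {"claw": 3, "tx": 0, "ty": -0.15, "tz": 0, "yaw": 0},
    {"claw": 3, "tx": 0, "ty": -0.15, "tz": 0, "yaw": 0}
  ]
}}

```text
time: 9.6
ee_pos: [653.5, 54.5, 69.7]
eef_rot: [179.7, -0.0, 84.4]
contact_force: [5.6, -0.4, 0.5]
opening: 0.352
grip_force: 2.8
```

{"name": "arm_command", "arguments": {
  "rows": [
    {"claw": 4, "tx": 0, "ty": 1.0, "tz": 0, "yaw": 0},
    {"claw": 4, "tx": 0, "ty": 1.0, "tz": 0, "yaw": 0},
    {"claw": 4, "tx": 0, "ty": 1.0, "tz": -3.5, "yaw": 0},
    {"claw": 4, "tx": -3.6, "ty": 1.0, "tz": -3.5, "yaw": 0},
    {"claw": 4, "tx": -7.2, "ty": 1.0, "tz": -3.5, "yaw": 0},
    {"claw": 4, "tx": -7.2, "ty": 1.0, "tz": -3.5, "yaw": 0},
    {"claw": 4, "tx": -7.2, "ty": 1.0, "tz": -2, "yaw": 0},
    {"claw": 4, "tx": -7.2, "ty": 1.0, "tz": -1, "yaw": 0},
    {"claw": 4, "tx": -7.2, "ty": 1.0, "tz": 0, "yaw": 0},
    {"claw": 3, "tx": -7.2, "ty": 1.0, "tz": 0, "yaw": 0}
  ]
}}

```text
time: 10.6
ee_pos: [652.5, -16.8, 64.9]
eef_rot: [-179.7, -0.0, 84.5]
contact_force: [0.4, -0.4, -0.6]
opening: 0.353
grip_force: 0.0
```

{"name": "arm_command", "arguments": {
  "rows": [
    {"claw": 3, "tx": 0, "ty": 0, "tz": 0, "yaw": 0},
    {"claw": 3, "tx": 0, "ty": 0.2, "tz": 0, "yaw": 0},
    {"claw": 3, "tx": 0, "ty": 0.4, "tz": 0, "yaw": 0},
    {"claw": 3, "tx": 0, "ty": 0.4, "tz": 0, "yaw": 0}
  ]
}}

```text
time: 11.0
ee_pos: [659.3, -18.5, 69.2]
eef_rot: [179.9, 0.0, 84.4]
contact_force: [-0.3, 0.0, -0.5]
opening: 0.354
grip_force: 0.0
```

{"name": "arm_command", "arguments": {
  "rows": [
    {"claw": 3, "tx": 0, "ty": 0.15, "tz": 0, "yaw": 0},
    {"claw": 3, "tx": 0, "ty": 0.15, "tz": 0, "yaw": 0}
  ]
}}

```text
time: 11.2
ee_pos: [660.3, -18.6, 68.7]
eef_rot: [180.0, 0.0, 84.4]
contact_force: [0.1, 0.0, 0.3]
opening: 0.346
grip_force: 0.0
```

{"name": "arm_command", "arguments": {
  "rows": [
    {"claw": 3, "tx": 0, "ty": 0.15, "tz": 0, "yaw": 0},
    {"claw": 3, "tx": 0, "ty": 0.15, "tz": 0, "yaw": 0}
  ]
}}

```text
time: 11.4
ee_pos: [661.7, -18.7, 68.4]
eef_rot: [180.0, -0.0, 84.4]
contact_force: [0.7, -0.5, 0.4]
opening: 0.353
grip_force: 0.0
```

{"name": "arm_command", "arguments": {
  "rows": [
    {"claw": 3, "tx": 0, "ty": 0.1, "tz": 0, "yaw": 0},
    {"claw": 3, "tx": 0, "ty": 0.1, "tz": 0, "yaw": 0}
  ]
}}

```text
time: 11.6
ee_pos: [662.6, -18.8, 68.4]
eef_rot: [180.0, -0.0, 84.4]
contact_force: [-0.1, -0.6, -0.1]
opening: 0.354
grip_force: 0.0
```

{"name": "arm_command", "arguments": {
  "rows": [
    {"claw": 3, "tx": 0, "ty": 0.1, "tz": 0, "yaw": 0},
    {"claw": 3, "tx": 0, "ty": 0.1, "tz": 0, "yaw": 0}
  ]
}}

```text
time: 11.8
ee_pos: [663.2, -18.8, 68.3]
eef_rot: [-179.9, -0.0, 84.4]
contact_force: [-1.9, 0.1, 1.6]
opening: 0.352
grip_force: 0.9
```

{"name": "arm_command", "arguments": {
  "rows": [
    {"claw": 3, "tx": 0, "ty": 0.1, "tz": 0, "yaw": 0},
    {"claw": 3, "tx": 0, "ty": 0.1, "tz": 0, "yaw": 0}
  ]
}}

```text
time: 12.0
ee_pos: [663.5, -18.8, 68.3]
eef_rot: [-179.8, 0.0, 84.4]
contact_force: [-5.9, 0.4, 2.9]
opening: 0.35
grip_force: 2.6
```

{"name": "arm_command", "arguments": {
  "rows": [
    {"claw": 3, "tx": 0, "ty": 0.1, "tz": 0, "yaw": 0},
    {"claw": 3, "tx": 0, "ty": 0.1, "tz": 0, "yaw": 0}
  ]
}}

```text
time: 12.2
ee_pos: [663.7, -18.8, 68.3]
eef_rot: [-179.7, 0.0, 84.4]
contact_force: [-8.5, 1.2, 6.5]
opening: 0.352
grip_force: 4.1
```

{"name": "arm_command", "arguments": {
  "rows": [
    {"claw": 3, "tx": 0, "ty": 0.1, "tz": 0, "yaw": 0},
    {"claw": 3, "tx": 0, "ty": 0.1, "tz": 0, "yaw": 0}
  ]
}}

```text
time: 12.4
ee_pos: [664.2, -18.9, 68.5]
eef_rot: [-179.6, 0.0, 84.4]
contact_force: [-10.6, 0.9, 7.2]
opening: 0.349
grip_force: 5.2
```

{"name": "arm_command", "arguments": {
  "rows": [
    {"claw": 3, "tx": 0, "ty": -0.5, "tz": 0, "yaw": 0},
    {"claw": 3, "tx": 0, "ty": -1.0, "tz": 0, "yaw": 0},
    {"claw": 3, "tx": 0, "ty": -1.3, "tz": 0, "yaw": 0},
    {"claw": 3, "tx": 0, "ty": -1.3, "tz": 0, "yaw": 0}
  ]
}}

```text
time: 12.8
ee_pos: [653.4, -17.9, 68.4]
eef_rot: [180.0, 0.0, 84.4]
contact_force: [-0.5, 0.4, 0.1]
opening: 0.35
grip_force: 0.0
```

{"name": "arm_command", "arguments": {
  "rows": [
    {"claw": 3, "tx": 0, "ty": -0.1, "tz": 0, "yaw": 0},
    {"claw": 3, "tx": 0, "ty": -0.1, "tz": 0, "yaw": 0}
  ]
}}

```text
time: 13.0
ee_pos: [652.7, -17.8, 68.5]
eef_rot: [180.0, -0.0, 84.4]
contact_force: [-0.2, -0.5, 0.2]
opening: 0.348
grip_force: 0.0
```

{"name": "arm_command", "arguments": {
  "rows": [
    {"claw": 3, "tx": 0, "ty": -0.1, "tz": 0, "yaw": 0},
    {"claw": 3, "tx": 0, "ty": -0.1, "tz": 0, "yaw": 0}
  ]
}}

```text
time: 13.2
ee_pos: [651.6, -17.7, 68.4]
eef_rot: [-180.0, -0.0, 84.4]
contact_force: [-0.3, 0.4, 0.3]
opening: 0.35
grip_force: 0.0
```

{"name": "arm_command", "arguments": {
  "rows": [
    {"claw": 3, "tx": 0, "ty": -0.1, "tz": 0, "yaw": 0},
    {"claw": 3, "tx": 0, "ty": -0.1, "tz": 0, "yaw": 0}
  ]
}}

```text
time: 13.4
ee_pos: [651.0, -17.7, 68.5]
eef_rot: [179.9, -0.0, 84.4]
contact_force: [0.8, -0.8, -1.1]
opening: 0.35
grip_force: 0.8
```

{"name": "arm_command", "arguments": {
  "rows": [
    {"claw": 3, "tx": 0, "ty": -0.1, "tz": 0, "yaw": 0},
    {"claw": 3, "tx": 0, "ty": -0.1, "tz": 0, "yaw": 0}
  ]
}}

```text
time: 13.6
ee_pos: [650.4, -17.6, 68.8]
eef_rot: [179.9, 0.0, 84.4]
contact_force: [3.5, -0.9, -1.2]
opening: 0.352
grip_force: 2.0
```

{"name": "arm_command", "arguments": {
  "rows": [
    {"claw": 3, "tx": 0, "ty": -0.1, "tz": 0, "yaw": 0},
    {"claw": 3, "tx": 0, "ty": -0.1, "tz": 0, "yaw": 0}
  ]
}}

```text
time: 13.8
ee_pos: [649.6, -17.6, 69.3]
eef_rot: [179.8, 0.0, 84.4]
contact_force: [6.0, -0.3, 1.0]
opening: 0.351
grip_force: 2.6
```

{"name": "arm_command", "arguments": {
  "rows": [
    {"claw": 3, "tx": 0, "ty": -0.1, "tz": 0, "yaw": 0},
    {"claw": 3, "tx": 0, "ty": -0.1, "tz": 0, "yaw": 0}
  ]
}}

```text
time: 14.0
ee_pos: [649.2, -17.5, 69.5]
eef_rot: [179.8, 0.0, 84.4]
contact_force: [6.9, -0.7, 0.3]
opening: 0.348
grip_force: 3.4
```

Bay 1 had 17.5 mm of travel between firm contacts, so it is worn. Bay 2 had 12 mm, which is only the finger clearance, so it is sound. Now bay 3.

{"name": "arm_command", "arguments": {
  "rows": [
    {"claw": 4, "tx": 0, "ty": 0.9, "tz": 0, "yaw": 0},
    {"claw": 4, "tx": 0, "ty": 0.9, "tz": 0, "yaw": 0},
    {"claw": 4, "tx": 0, "ty": 0.9, "tz": -3.5, "yaw": 0},
    {"claw": 4, "tx": -3.6, "ty": 0.9, "tz": -3.5, "yaw": 0},
    {"claw": 4, "tx": -7.2, "ty": 0.9, "tz": -3.5, "yaw": 0},
    {"claw": 4, "tx": -7.2, "ty": 0.9, "tz": -3.5, "yaw": 0},
    {"claw": 4, "tx": -7.2, "ty": 0.9, "tz": -2, "yaw": 0},
    {"claw": 4, "tx": -7.2, "ty": 0.9, "tz": -1, "yaw": 0},
    {"claw": 4, "tx": -7.2, "ty": 0.9, "tz": 0, "yaw": 0},
    {"claw": 3, "tx": -7.2, "ty": 0.9, "tz": 0, "yaw": 0}
  ]
}}

```text
time: 15.0
ee_pos: [647.5, -88.4, 64.9]
eef_rot: [-179.7, -0.1, 84.5]
contact_force: [-0.5, -0.1, -0.8]
opening: 0.353
grip_force: 0.0
```

{"name": "arm_command", "arguments": {
  "rows": [
    {"claw": 3, "tx": 0, "ty": 0, "tz": 0, "yaw": 0},
    {"claw": 3, "tx": 0, "ty": 0.2, "tz": 0, "yaw": 0},
    {"claw": 3, "tx": 0, "ty": 0.4, "tz": 0, "yaw": 0},
    {"claw": 3, "tx": 0, "ty": 0.5, "tz": 0, "yaw": 0},
    {"claw": 3, "tx": 0, "ty": 0.5, "tz": 0, "yaw": 0}
  ]
}}

```text
time: 15.5
ee_pos: [655.0, -90.4, 68.9]
eef_rot: [179.9, 0.0, 84.4]
contact_force: [-0.1, 0.5, 0.4]
opening: 0.352
grip_force: 0.0
```

{"name": "arm_command", "arguments": {
  "rows": [
    {"claw": 3, "tx": 0, "ty": 0.1, "tz": 0, "yaw": 0},
    {"claw": 3, "tx": 0, "ty": 0.1, "tz": 0, "yaw": 0}
  ]
}}

```text
time: 15.7
ee_pos: [655.6, -90.5, 68.5]
eef_rot: [180.0, 0.0, 84.4]
contact_force: [0.7, -0.3, 0.4]
opening: 0.354
grip_force: 0.0
```

{"name": "arm_command", "arguments": {
  "rows": [
    {"claw": 3, "tx": 0, "ty": 0.1, "tz": 0, "yaw": 0},
    {"claw": 3, "tx": 0, "ty": 0.1, "tz": 0, "yaw": 0}
  ]
}}

```text
time: 15.9
ee_pos: [656.5, -90.6, 68.4]
eef_rot: [-180.0, -0.0, 84.4]
contact_force: [-1.2, -0.3, 0.5]
opening: 0.351
grip_force: 0.1
```

{"name": "arm_command", "arguments": {
  "rows": [
    {"claw": 3, "tx": 0, "ty": 0.1, "tz": 0, "yaw": 0},
    {"claw": 3, "tx": 0, "ty": 0.1, "tz": 0, "yaw": 0}
  ]
}}

```text
time: 16.1
ee_pos: [657.4, -90.7, 68.4]
eef_rot: [-180.0, -0.0, 84.4]
contact_force: [-0.4, 0.6, 0.9]
opening: 0.35
grip_force: 0.4
```

{"name": "arm_command", "arguments": {
  "rows": [
    {"claw": 3, "tx": 0, "ty": 0.1, "tz": 0, "yaw": 0},
    {"claw": 3, "tx": 0, "ty": 0.1, "tz": 0, "yaw": 0}
  ]
}}

```text
time: 16.3
ee_pos: [658.6, -90.8, 68.5]
eef_rot: [180.0, 0.0, 84.4]
contact_force: [-1.3, 0.9, 1.5]
opening: 0.354
grip_force: 0.5
```

Light contact that yields, so this one looks worn. Continuing to the stop.

{"name": "arm_command", "arguments": {
  "rows": [
    {"claw": 3, "tx": 0, "ty": 0.1, "tz": 0, "yaw": 0},
    {"claw": 3, "tx": 0, "ty": 0.1, "tz": 0, "yaw": 0}
  ]
}}

```text
time: 16.5
ee_pos: [658.9, -90.8, 68.4]
eef_rot: [-179.9, -0.0, 84.4]
contact_force: [-3.7, -0.7, 2.6]
opening: 0.353
grip_force: 2.3
```

{"name": "arm_command", "arguments": {
  "rows": [
    {"claw": 3, "tx": 0, "ty": 0.1, "tz": 0, "yaw": 0},
    {"claw": 3, "tx": 0, "ty": 0.1, "tz": 0, "yaw": 0}
  ]
}}

```text
time: 16.7
ee_pos: [659.1, -90.8, 68.3]
eef_rot: [-179.8, -0.0, 84.4]
contact_force: [-7.5, 0.9, 5.9]
opening: 0.35
grip_force: 4.0
```

{"name": "arm_command", "arguments": {
  "rows": [
    {"claw": 3, "tx": 0, "ty": 0.1, "tz": 0, "yaw": 0},
    {"claw": 3, "tx": 0, "ty": 0.1, "tz": 0, "yaw": 0}
  ]
}}

```text
time: 16.9
ee_pos: [659.5, -90.8, 68.4]
eef_rot: [-179.7, -0.0, 84.4]
contact_force: [-10.9, 1.4, 7.3]
opening: 0.353
grip_force: 5.4
```

{"name": "arm_command", "arguments": {
  "rows": [
    {"claw": 3, "tx": 0, "ty": 0.1, "tz": 0, "yaw": 0},
    {"claw": 3, "tx": 0, "ty": 0.1, "tz": 0, "yaw": 0}
  ]
}}

```text
time: 17.1
ee_pos: [660.2, -90.8, 68.8]
eef_rot: [-179.6, -0.0, 84.4]
contact_force: [-11.5, 0.8, 9.8]
opening: 0.35
grip_force: 6.5
```

Now toward the robot.

{"name": "arm_command", "arguments": {
  "rows": [
    {"claw": 3, "tx": 0, "ty": -0.5, "tz": 0, "yaw": 0},
    {"claw": 3, "tx": 0, "ty": -1.0, "tz": 0, "yaw": 0},
    {"claw": 3, "tx": 0, "ty": -1.5, "tz": 0, "yaw": 0},
    {"claw": 3, "tx": 0, "ty": -1.5, "tz": 0, "yaw": 0}
  ]
}}

```text
time: 17.5
ee_pos: [647.3, -89.6, 68.4]
eef_rot: [180.0, -0.0, 84.4]
contact_force: [0.1, 0.3, -0.3]
opening: 0.35
grip_force: 0.0
```

{"name": "arm_command", "arguments": {
  "rows": [
    {"claw": 3, "tx": 0, "ty": -0.15, "tz": 0, "yaw": 0},
    {"claw": 3, "tx": 0, "ty": -0.15, "tz": 0, "yaw": 0}
  ]
}}

```text
time: 17.7
ee_pos: [646.2, -89.6, 68.5]
eef_rot: [180.0, -0.0, 84.4]
contact_force: [-0.3, -0.6, 1.4]
opening: 0.352
grip_force: 0.0
```

{"name": "arm_command", "arguments": {
  "rows": [
    {"claw": 3, "tx": 0, "ty": -0.15, "tz": 0, "yaw": 0},
    {"claw": 3, "tx": 0, "ty": -0.15, "tz": 0, "yaw": 0}
  ]
}}

```text
time: 17.9
ee_pos: [644.6, -89.4, 68.5]
eef_rot: [180.0, 0.0, 84.4]
contact_force: [-0.4, 0.3, 0.3]
opening: 0.352
grip_force: 0.1
```

{"name": "arm_command", "arguments": {
  "rows": [
    {"claw": 3, "tx": 0, "ty": -0.15, "tz": 0, "yaw": 0},
    {"claw": 3, "tx": 0, "ty": -0.15, "tz": 0, "yaw": 0}
  ]
}}

```text
time: 18.1
ee_pos: [643.2, -89.3, 68.6]
eef_rot: [180.0, 0.0, 84.4]
contact_force: [1.7, -0.2, 0.7]
opening: 0.35
grip_force: 0.4
```

{"name": "arm_command", "arguments": {
  "rows": [
    {"claw": 3, "tx": 0, "ty": -0.1, "tz": 0, "yaw": 0},
    {"claw": 3, "tx": 0, "ty": -0.1, "tz": 0, "yaw": 0}
  ]
}}

```text
time: 18.3
ee_pos: [642.2, -89.2, 68.6]
eef_rot: [180.0, 0.0, 84.4]
contact_force: [0.5, 0.3, 2.1]
opening: 0.349
grip_force: 0.5
```

{"name": "arm_command", "arguments": {
  "rows": [
    {"claw": 3, "tx": 0, "ty": -0.1, "tz": 0, "yaw": 0},
    {"claw": 3, "tx": 0, "ty": -0.1, "tz": 0, "yaw": 0}
  ]
}}

```text
time: 18.5
ee_pos: [641.6, -89.1, 68.7]
eef_rot: [179.9, 0.0, 84.4]
contact_force: [2.7, 0.4, 1.4]
opening: 0.351
grip_force: 1.4
```

{"name": "arm_command", "arguments": {
  "rows": [
    {"claw": 3, "tx": 0, "ty": -0.1, "tz": 0, "yaw": 0},
    {"claw": 3, "tx": 0, "ty": -0.1, "tz": 0, "yaw": 0}
  ]
}}

```text
time: 18.7
ee_pos: [641.0, -89.1, 69.0]
eef_rot: [179.8, 0.0, 84.4]
contact_force: [5.2, -0.6, 0.6]
opening: 0.352
grip_force: 2.6
```

{"name": "arm_command", "arguments": {
  "rows": [
    {"claw": 3, "tx": 0, "ty": -0.1, "tz": 0, "yaw": 0},
    {"claw": 3, "tx": 0, "ty": -0.1, "tz": 0, "yaw": 0}
  ]
}}

```text
time: 18.9
ee_pos: [640.3, -89.0, 69.3]
eef_rot: [179.8, 0.0, 84.4]
contact_force: [5.5, -1.2, 0.3]
opening: 0.352
grip_force: 2.8
```

{"name": "arm_command", "arguments": {
  "rows": [
    {"claw": 3, "tx": 0, "ty": -0.1, "tz": 0, "yaw": 0},
    {"claw": 3, "tx": 0, "ty": -0.1, "tz": 0, "yaw": 0}
  ]
}}

```text
time: 19.1
ee_pos: [639.4, -88.9, 69.3]
eef_rot: [179.8, 0.0, 84.4]
contact_force: [5.7, -0.7, 0.0]
opening: 0.35
grip_force: 2.6
```

Bay 3 is worn (17 mm of travel). Now bay 4.

{"name": "arm_command", "arguments": {
  "rows": [
    {"claw": 4, "tx": 0, "ty": 1.1, "tz": 0, "yaw": 0},
    {"claw": 4, "tx": 0, "ty": 1.1, "tz": 0, "yaw": 0},
    {"claw": 4, "tx": 0, "ty": 1.1, "tz": -3.5, "yaw": 0},
    {"claw": 4, "tx": -3.6, "ty": 1.1, "tz": -3.5, "yaw": 0},
    {"claw": 4, "tx": -7.2, "ty": 1.1, "tz": -3.5, "yaw": 0},
    {"claw": 4, "tx": -7.2, "ty": 1.1, "tz": -3.5, "yaw": 0},
    {"claw": 4, "tx": -7.2, "ty": 1.1, "tz": -2, "yaw": 0},
    {"claw": 4, "tx": -7.2, "ty": 1.1, "tz": -1, "yaw": 0},
    {"claw": 4, "tx": -7.2, "ty": 1.1, "tz": 0, "yaw": 0},
    {"claw": 3, "tx": -7.2, "ty": 1.1, "tz": 0, "yaw": 0}
  ]
}}

```text
time: 20.1
ee_pos: [640.0, -159.8, 64.8]
eef_rot: [-179.7, -0.1, 84.5]
contact_force: [-0.6, -0.3, -0.3]
opening: 0.355
grip_force: 0.0
```

{"name": "arm_command", "arguments": {
  "rows": [
    {"claw": 3, "tx": 0, "ty": 0, "tz": 0, "yaw": 0},
    {"claw": 3, "tx": 0, "ty": 0.2, "tz": 0, "yaw": 0},
    {"claw": 3, "tx": 0, "ty": 0.4, "tz": 0, "yaw": 0},
    {"claw": 3, "tx": 0, "ty": 0.5, "tz": 0, "yaw": 0},
    {"claw": 3, "tx": 0, "ty": 0.5, "tz": 0, "yaw": 0}
  ]
}}

```text
time: 20.6
ee_pos: [647.4, -162.1, 68.9]
eef_rot: [179.9, 0.0, 84.4]
contact_force: [0.5, 0.5, -0.6]
opening: 0.354
grip_force: 0.0
```

{"name": "arm_command", "arguments": {
  "rows": [
    {"claw": 3, "tx": 0, "ty": 0.1, "tz": 0, "yaw": 0},
    {"claw": 3, "tx": 0, "ty": 0.1, "tz": 0, "yaw": 0}
  ]
}}

```text
time: 20.8
ee_pos: [648.0, -162.1, 68.5]
eef_rot: [180.0, 0.0, 84.4]
contact_force: [-0.2, -0.6, 0.5]
opening: 0.35
grip_force: 0.0
```

{"name": "arm_command", "arguments": {
  "rows": [
    {"claw": 3, "tx": 0, "ty": 0.1, "tz": 0, "yaw": 0},
    {"claw": 3, "tx": 0, "ty": 0.1, "tz": 0, "yaw": 0}
  ]
}}

```text
time: 21.0
ee_pos: [649.0, -162.2, 68.4]
eef_rot: [180.0, 0.0, 84.4]
contact_force: [0.3, 0.9, 0.5]
opening: 0.352
grip_force: 0.0
```

{"name": "arm_command", "arguments": {
  "rows": [
    {"claw": 3, "tx": 0, "ty": 0.1, "tz": 0, "yaw": 0},
    {"claw": 3, "tx": 0, "ty": 0.1, "tz": 0, "yaw": 0}
  ]
}}

```text
time: 21.2
ee_pos: [649.9, -162.3, 68.4]
eef_rot: [-180.0, -0.0, 84.4]
contact_force: [-0.3, -0.3, 0.9]
opening: 0.35
grip_force: 0.3
```

{"name": "arm_command", "arguments": {
  "rows": [
    {"claw": 3, "tx": 0, "ty": 0.1, "tz": 0, "yaw": 0},
    {"claw": 3, "tx": 0, "ty": 0.1, "tz": 0, "yaw": 0}
  ]
}}

```text
time: 21.4
ee_pos: [651.0, -162.4, 68.5]
eef_rot: [-180.0, -0.0, 84.4]
contact_force: [-1.3, 0.9, 0.8]
opening: 0.354
grip_force: 0.5
```

{"name": "arm_command", "arguments": {
  "rows": [
    {"claw": 3, "tx": 0, "ty": 0.1, "tz": 0, "yaw": 0},
    {"claw": 3, "tx": 0, "ty": 0.1, "tz": 0, "yaw": 0}
  ]
}}

```text
time: 21.6
ee_pos: [651.9, -162.5, 68.5]
eef_rot: [-180.0, 0.0, 84.4]
contact_force: [-1.7, -0.1, 1.1]
opening: 0.351
grip_force: 0.8
```

{"name": "arm_command", "arguments": {
  "rows": [
    {"claw": 3, "tx": 0, "ty": 0.1, "tz": 0, "yaw": 0},
    {"claw": 3, "tx": 0, "ty": 0.1, "tz": 0, "yaw": 0}
  ]
}}

```text
time: 21.8
ee_pos: [652.1, -162.5, 68.4]
eef_rot: [-179.9, -0.0, 84.4]
contact_force: [-4.5, 0.1, 3.8]
opening: 0.351
grip_force: 2.8
```

{"name": "arm_command", "arguments": {
  "rows": [
    {"claw": 3, "tx": 0, "ty": 0.1, "tz": 0, "yaw": 0},
    {"claw": 3, "tx": 0, "ty": 0.1, "tz": 0, "yaw": 0}
  ]
}}

```text
time: 22.0
ee_pos: [652.3, -162.5, 68.3]
eef_rot: [-179.7, -0.0, 84.4]
contact_force: [-6.9, 0.6, 5.2]
opening: 0.35
grip_force: 4.3
```

{"name": "arm_command", "arguments": {
  "rows": [
    {"claw": 3, "tx": 0, "ty": 0.1, "tz": 0, "yaw": 0},
    {"claw": 3, "tx": 0, "ty": 0.1, "tz": 0, "yaw": 0}
  ]
}}

```text
time: 22.2
ee_pos: [652.8, -162.5, 68.5]
eef_rot: [-179.6, -0.0, 84.4]
contact_force: [-10.0, 1.4, 7.7]
opening: 0.357
grip_force: 5.6
```

{"name": "arm_command", "arguments": {
  "rows": [
    {"claw": 3, "tx": 0, "ty": -0.5, "tz": 0, "yaw": 0},
    {"claw": 3, "tx": 0, "ty": -1.0, "tz": 0, "yaw": 0},
    {"claw": 3, "tx": 0, "ty": -1.5, "tz": 0, "yaw": 0},
    {"claw": 3, "tx": 0, "ty": -1.6, "tz": 0, "yaw": 0},
    {"claw": 3, "tx": 0, "ty": -1.6, "tz": 0, "yaw": 0}
  ]
}}

```text
time: 22.7
ee_pos: [639.0, -161.2, 68.5]
eef_rot: [180.0, 0.0, 84.4]
contact_force: [-0.3, 0.4, 0.4]
opening: 0.352
grip_force: 0.0
```

{"name": "arm_command", "arguments": {
  "rows": [
    {"claw": 3, "tx": 0, "ty": -0.1, "tz": 0, "yaw": 0},
    {"claw": 3, "tx": 0, "ty": -0.1, "tz": 0, "yaw": 0}
  ]
}}

```text
time: 22.9
ee_pos: [638.1, -161.1, 68.5]
eef_rot: [180.0, 0.0, 84.4]
contact_force: [0.6, 0.5, -0.7]
opening: 0.349
grip_force: 0.1
```

{"name": "arm_command", "arguments": {
  "rows": [
    {"claw": 3, "tx": 0, "ty": -0.15, "tz": 0, "yaw": 0},
    {"claw": 3, "tx": 0, "ty": -0.15, "tz": 0, "yaw": 0}
  ]
}}

```text
time: 23.1
ee_pos: [636.7, -161.0, 68.6]
eef_rot: [180.0, 0.0, 84.4]
contact_force: [0.8, 0.7, 1.3]
opening: 0.355
grip_force: 0.3
```

{"name": "arm_command", "arguments": {
  "rows": [
    {"claw": 3, "tx": 0, "ty": -0.15, "tz": 0, "yaw": 0},
    {"claw": 3, "tx": 0, "ty": -0.15, "tz": 0, "yaw": 0}
  ]
}}

```text
time: 23.3
ee_pos: [635.2, -160.8, 68.7]
eef_rot: [180.0, 0.0, 84.4]
contact_force: [0.8, 0.1, 1.2]
opening: 0.352
grip_force: 0.5
```

{"name": "arm_command", "arguments": {
  "rows": [
    {"claw": 3, "tx": 0, "ty": -0.15, "tz": 0, "yaw": 0},
    {"claw": 3, "tx": 0, "ty": -0.15, "tz": 0, "yaw": 0}
  ]
}}

```text
time: 23.5
ee_pos: [634.4, -160.8, 68.9]
eef_rot: [179.8, 0.0, 84.4]
contact_force: [4.5, -0.6, -1.1]
opening: 0.348
grip_force: 2.3
```

Bay 4 is worn (17 mm). One last press, then lift and go back to the knob.

{"name": "arm_command", "arguments": {
  "rows": [
    {"claw": 3, "tx": 0, "ty": -0.15, "tz": 0, "yaw": 0},
    {"claw": 3, "tx": 0, "ty": -0.15, "tz": 0, "yaw": 0}
  ]
}}

```text
time: 23.7
ee_pos: [633.5, -160.7, 69.4]
eef_rot: [179.8, 0.0, 84.4]
contact_force: [5.3, -0.5, -0.0]
opening: 0.352
grip_force: 2.7
```

{"name": "arm_command", "arguments": {
  "rows": [
    {"claw": 4, "tx": 0, "ty": 1.0, "tz": 0, "yaw": 0},
    {"claw": 4, "tx": 0, "ty": 1.0, "tz": 0, "yaw": 0},
    {"claw": 4, "tx": 0, "ty": 1.0, "tz": -4, "yaw": 0},
    {"claw": 5, "tx": 5, "ty": 0, "tz": -6, "yaw": 0},
    {"claw": 5, "tx": 10, "ty": -1, "tz": -6, "yaw": 0},
    {"claw": 5, "tx": 15, "ty": -2, "tz": -6, "yaw": 0},
    {"claw": 5, "tx": 20, "ty": -3, "tz": -6, "yaw": 0},
    {"claw": 5, "tx": 25, "ty": -3, "tz": -6, "yaw": 0},
    {"claw": 5, "tx": 27, "ty": -3, "tz": -6, "yaw": 0},
    {"claw": 5, "tx": 27, "ty": -3, "tz": -6, "yaw": 0}
  ]
}}

```text
time: 24.7
ee_pos: [627.7, 114.6, 127.7]
eef_rot: [-179.9, -0.0, 84.7]
contact_force: [-0.2, 0.2, 0.1]
opening: 0.586
grip_force: 0.0
```

```bash
python3 - <<'E'
from h import *
state(); go(631.7,111,40)
E
```

```text
{'time': 24.7, 'ee_pos': [627.66, 114.61, 127.71], 'eef_rot': [-179.88, -0.01, 84.66], 'contact_force': [-0.15, 0.15, 0.15], 'opening': 0.59, 'grip_force': 0.0}
tx ty tz cm [-0.32  0.44  8.77]
```

{"name": "arm_command", "arguments": {
  "rows": [
    {"claw": 5, "tx": -0.3, "ty": 0.4, "tz": 3, "yaw": 0},
    {"claw": 5, "tx": -0.3, "ty": 0.4, "tz": 6, "yaw": 0},
    {"claw": 5, "tx": -0.3, "ty": 0.4, "tz": 8.7, "yaw": 0},
    {"claw": 2.4, "tx": -0.3, "ty": 0.4, "tz": 8.7, "yaw": 0},
    {"claw": 2.4, "tx": -0.3, "ty": 0.4, "tz": 8.7, "yaw": 0},
    {"claw": 2.4, "tx": -0.3, "ty": 0.4, "tz": 8.7, "yaw": 0},
    {"claw": 2.4, "tx": -0.3, "ty": 0.4, "tz": 8.7, "yaw": 0}
  ]
}}

```text
time: 25.4
ee_pos: [633.8, 107.6, 43.8]
eef_rot: [179.8, -0.0, 84.4]
contact_force: [0.7, 0.7, -0.1]
opening: 0.281
grip_force: 0.0
```

{"name": "arm_command", "arguments": {
  "rows": [
    {"claw": 2.4, "tx": 0, "ty": -1.0, "tz": 0, "yaw": 0},
    {"claw": 2.4, "tx": 0, "ty": -2.0, "tz": 0, "yaw": 0},
    {"claw": 2.4, "tx": -0.2, "ty": -3.8, "tz": 0, "yaw": 0},
    {"claw": 2.4, "tx": -0.4, "ty": -5.6, "tz": 0, "yaw": 0},
    {"claw": 2.4, "tx": -0.7, "ty": -7.4, "tz": 0, "yaw": 0},
    {"claw": 2.4, "tx": -1.1, "ty": -9.1, "tz": 0, "yaw": 0},
    {"claw": 2.4, "tx": -1.6, "ty": -10.8, "tz": 0, "yaw": 0},
    {"claw": 2.4, "tx": -2.2, "ty": -12.5, "tz": 0, "yaw": 0},
    {"claw": 2.4, "tx": -2.8, "ty": -14.2, "tz": 0, "yaw": 0},
    {"claw": 2.4, "tx": -3.6, "ty": -15.9, "tz": 0, "yaw": 0}
  ]
}}

```text
time: 26.4
ee_pos: [471.0, 88.4, 42.7]
eef_rot: [179.7, -0.1, 84.4]
contact_force: [4.5, 2.8, 1.3]
opening: 0.279
grip_force: 2.4
```

{"name": "arm_command", "arguments": {
  "rows": [
    {"claw": 2.4, "tx": -0.6, "ty": -1.4, "tz": 0, "yaw": 0},
    {"claw": 2.4, "tx": -0.6, "ty": -1.4, "tz": 0, "yaw": 0},
    {"claw": 2.4, "tx": -0.6, "ty": -1.4, "tz": 0, "yaw": 0}
  ]
}}

```text
time: 26.7
ee_pos: [455.1, 83.1, 41.4]
eef_rot: [-179.9, -0.0, 84.4]
contact_force: [0.6, -0.2, 0.2]
opening: 0.279
grip_force: 0.0
```

{"name": "arm_command", "arguments": {
  "rows": [
    {"claw": 3.4, "tx": 0, "ty": 0.2, "tz": 0, "yaw": 0},
    {"claw": 3.4, "tx": 0, "ty": 0.2, "tz": 0, "yaw": 0},
    {"claw": 3.4, "tx": 0, "ty": 0.2, "tz": -4, "yaw": 0},
    {"claw": 3.4, "tx": 0, "ty": 0.2, "tz": -8, "yaw": 0},
    {"claw": 5, "tx": -5, "ty": 1, "tz": -10, "yaw": 0},
    {"claw": 5, "tx": -9, "ty": 4, "tz": -10, "yaw": 0},
    {"claw": 5, "tx": -13, "ty": 7, "tz": -10, "yaw": 0},
    {"claw": 5, "tx": -17, "ty": 10, "tz": -10, "yaw": 0},
    {"claw": 5, "tx": -21, "ty": 13, "tz": -10, "yaw": 0},
    {"claw": 5, "tx": -25, "ty": 16, "tz": -10, "yaw": 0}
  ]
}}

```text
time: 27.7
ee_pos: [589.7, -180.2, 140.7]
eef_rot: [-179.9, -0.0, 84.4]
contact_force: [-0.2, 0.1, 0.8]
opening: 0.584
grip_force: 0.0
```

```bash
cat >> h.py <<'E'
def boxes(im):
    hsv=cv2.cvtColor(im,cv2.COLOR_RGB2HSV).astype(int); h,s,v=hsv[...,0],hsv[...,1],hsv[...,2]
    for nm,m,c,z in (('tray',(v>130)&(s<60),(345,255,60,30),14),('board',(s>110)&(h<20)&(v>70),(140,255,70,40),12)):
        n,l,st,_=cv2.connectedComponentsWithStats(m.astype(np.uint8)); x,y,w,hh=c
        k=np.bincount(l[y:y+hh,x:x+w][m[y:y+hh,x:x+w]]).argmax()
        rc=cv2.minAreaRect(onz('top',np.argwhere(l==k)[:,::-1].astype(float),z)[:,:2].astype(np.float32))
        print(nm,st[k],np.round(rc[0],1),np.round(rc[1],1),round(rc[2],2))
E
python3 - <<'E'
from h import *
state(); go(639.5,-161.5,65)
a=snap('top','t3'); boxes(a); b=snap('side','s3')
cv2.imwrite('pics/s3c.png',np.hstack([cv2.resize(a[170:310,125:425,::-1],(400,187)),cv2.resize(b[120:300,190:410,::-1],(400,327))[:187*1]]) if 0 else cv2.resize(b[120:300,190:410,::-1],None,fx=3.4,fy=3.2))
E
```

```text
{'time': 27.7, 'ee_pos': [589.67, -180.24, 140.66], 'eef_rot': [-179.93, -0.04, 84.37], 'contact_force': [-0.18, 0.09, 0.8], 'opening': 0.58, 'grip_force': 0.0}
tx ty tz cm [2.35 4.77 7.57]
tray [ 370  230   45   53 1443] [ 509.6 -334.6] [141.9 136.8] 8.56
board [ 133  250   91   55 3647] [439.1 294. ] [258.8 128.9] 82.93
```

View pics/s3c.png

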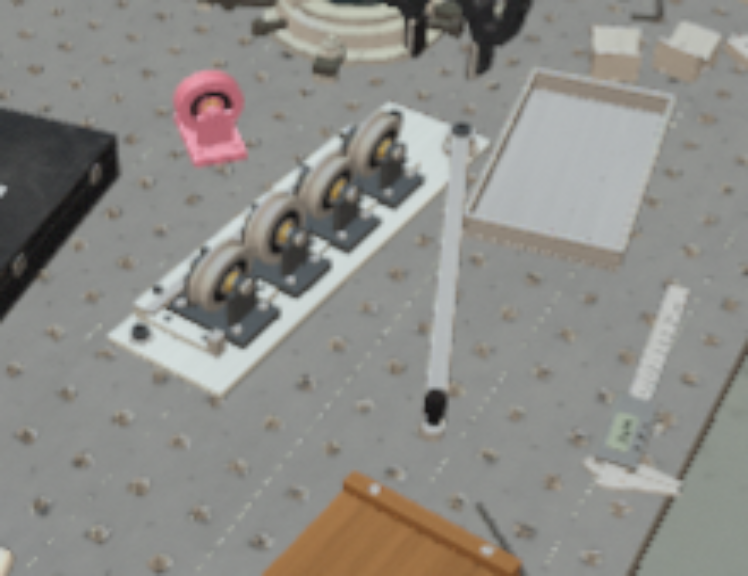

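The bar is open about as at the start; its knob is at crop (435,408). The tray has been knocked toward the pivot, with corners at crop (470,217), (537,72), (675,97) and (620,257), so I re-measure it. First I grasp the roller in bay 4.

{"name": "arm_command", "arguments": {
  "rows": [
    {"claw": 5, "tx": 1.2, "ty": 2.4, "tz": 0, "yaw": 0},
    {"claw": 5, "tx": 2.4, "ty": 4.8, "tz": 0, "yaw": 0},
    {"claw": 5, "tx": 2.4, "ty": 4.8, "tz": 2, "yaw": 0},
    {"claw": 5, "tx": 2.4, "ty": 4.8, "tz": 4.5, "yaw": 0},
    {"claw": 5, "tx": 2.4, "ty": 4.8, "tz": 6.5, "yaw": 0},
    {"claw": 5, "tx": 2.4, "ty": 4.8, "tz": 7.5, "yaw": 0},
    {"claw": 5, "tx": 2.4, "ty": 4.8, "tz": 7.5, "yaw": 0}
  ]
}}

```text
time: 28.5
ee_pos: [637.4, -158.2, 63.9]
eef_rot: [-179.7, -0.1, 84.4]
contact_force: [0.1, 0.3, -0.1]
opening: 0.586
grip_force: 0.0
```

```bash
python3 - <<'E'
from h import *
state()
P=onz('side',[(190+x/3.4,120+y/3.2) for x,y in ((470,215),(537,70),(675,97),(620,255))],28)[:,:2]; print(np.round(P,1), P.mean(0), [np.linalg.norm(P[i]-P[i-1]) for i in range(4)])
E
```

```text
{'time': 28.5, 'ee_pos': [637.43, -158.23, 63.9], 'eef_rot': [-179.74, -0.08, 84.41], 'contact_force': [0.07, 0.31, -0.07], 'opening': 0.59, 'grip_force': 0.0}
[[ 537.4 -140.8]
 [ 577.2 -377.9]
 [ 448.2 -399.1]
 [ 410.2 -153.5]] [ 493.25604987 -267.8239851 ] [np.float64(127.83971910778973), np.float64(240.40384215527064), np.float64(130.6950044592974), np.float64(248.52381017716755)]
```

{"name": "arm_command", "arguments": {
  "rows": [
    {"claw": 1, "tx": 0, "ty": 0, "tz": 0, "yaw": 0},
    {"claw": 1, "tx": 0, "ty": 0, "tz": 0, "yaw": 0},
    {"claw": 1, "tx": 0, "ty": 0, "tz": 0, "yaw": 0},
    {"claw": 1, "tx": 0, "ty": 0, "tz": 0, "yaw": 0},
    {"claw": 1, "tx": 0, "ty": 0, "tz": 0, "yaw": 0},
    {"claw": 1, "tx": 0, "ty": 0, "tz": 0, "yaw": 0},
    {"claw": 1, "tx": 0, "ty": 0, "tz": 0, "yaw": 0},
    {"claw": 1, "tx": 0, "ty": 0, "tz": 0, "yaw": 0}
  ]
}}

```text
time: 29.3
ee_pos: [640.6, -159.7, 68.5]
eef_rot: [179.8, 0.0, 84.4]
contact_force: [2.4, 0.6, 5.6]
opening: 0.2
grip_force: 58.5
```

{"name": "arm_command", "arguments": {
  "rows": [
    {"claw": 1, "tx": 0, "ty": -0.4, "tz": 0, "yaw": 0},
    {"claw": 1, "tx": 0, "ty": -0.8, "tz": 0, "yaw": 0},
    {"claw": 1, "tx": 0, "ty": -1.3, "tz": 0, "yaw": 0},
    {"claw": 1, "tx": 0, "ty": -1.4, "tz": -0.3, "yaw": 0},
    {"claw": 1, "tx": 0, "ty": -1.4, "tz": -1, "yaw": 0},
    {"claw": 1, "tx": 0, "ty": -1.4, "tz": -2.5, "yaw": 0}
  ]
}}

```text
time: 29.9
ee_pos: [621.1, -156.5, 87.1]
eef_rot: [-179.4, -0.1, 84.4]
contact_force: [0.2, -0.4, -9.8]
opening: 0.196
grip_force: 57.0
```

{"name": "arm_command", "arguments": {
  "rows": [
    {"claw": 1, "tx": 0, "ty": 0, "tz": -2, "yaw": 0},
    {"claw": 1, "tx": 0, "ty": 0, "tz": -4, "yaw": 0},
    {"claw": 1, "tx": 0, "ty": 0, "tz": -6, "yaw": 0},
    {"claw": 1, "tx": 0, "ty": 0, "tz": -7, "yaw": 0},
    {"claw": 1, "tx": 0, "ty": 0, "tz": -7, "yaw": 0}
  ]
}}

```text
time: 30.4
ee_pos: [625.8, -158.1, 163.4]
eef_rot: [179.8, 0.0, 84.4]
contact_force: [1.1, -0.6, -7.7]
opening: 0.2
grip_force: 57.3
```

```bash
python3 - <<'E'
from h import *
state()
a=snap('top','t4'); boxes(a); b=snap('side','s4')
cv2.imwrite('pics/s4c.png',cv2.resize(np.vstack([a[180:310,220:440,::-1],b[90:280,220:440,::-1]]),None,fx=1.8,fy=1.8))
E
```

```text
{'time': 30.4, 'ee_pos': [625.77, -158.13, 163.37], 'eef_rot': [179.84, 0.05, 84.39], 'contact_force': [1.1, -0.58, -7.67], 'opening': 0.2, 'grip_force': 57.28}
tray [ 351  230   64   56 2194] [ 504.2 -305.8] [142.2 196.5] 9.85
board [ 133  250   91   55 3649] [438.8 293.3] [257.3 129.7] 83.07
```

View pics/s4c.png

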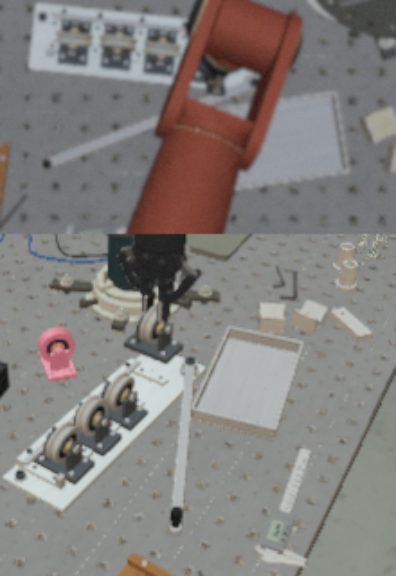

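The roller hangs upright in the grip (7.7 N). The tray is now at about (498,-275), yaw 9.5°. I carry the roller to the tray's right-hand slot.

{"name": "arm_command", "arguments": {
  "rows": [
    {"claw": 1, "tx": -1.5, "ty": -0.7, "tz": 0, "yaw": 0},
    {"claw": 1, "tx": -4, "ty": -2, "tz": 0, "yaw": -0.05},
    {"claw": 1, "tx": -7, "ty": -3.4, "tz": 0, "yaw": -0.1},
    {"claw": 1, "tx": -10, "ty": -4.9, "tz": 0, "yaw": -0.15},
    {"claw": 1, "tx": -13, "ty": -6.4, "tz": 0, "yaw": -0.2},
    {"claw": 1, "tx": -16, "ty": -7.8, "tz": 0, "yaw": -0.25},
    {"claw": 1, "tx": -18.5, "ty": -9.1, "tz": 0, "yaw": -0.264},
    {"claw": 1, "tx": -19.8, "ty": -9.7, "tz": 0, "yaw": -0.264},
    {"claw": 1, "tx": -19.8, "ty": -9.7, "tz": 0, "yaw": -0.264}
  ]
}}

```text
time: 31.4
ee_pos: [507.2, -347.0, 160.1]
eef_rot: [-179.9, -0.1, 99.3]
contact_force: [0.9, -1.0, -8.1]
opening: 0.193
grip_force: 59.1
```

{"name": "arm_command", "arguments": {
  "rows": [
    {"claw": 1, "tx": 0, "ty": 0, "tz": 1, "yaw": 0},
    {"claw": 1, "tx": 0, "ty": 0, "tz": 3, "yaw": 0},
    {"claw": 1, "tx": 0, "ty": 0, "tz": 5, "yaw": 0},
    {"claw": 1, "tx": 0, "ty": 0, "tz": 6.5, "yaw": 0},
    {"claw": 1, "tx": 0, "ty": 0, "tz": 6.5, "yaw": 0},
    {"claw": 1, "tx": 0, "ty": 0, "tz": 6.5, "yaw": 0}
  ]
}}

```text
time: 32.0
ee_pos: [509.2, -344.7, 95.9]
eef_rot: [-180.0, -0.0, 99.6]
contact_force: [0.2, -0.7, -7.5]
opening: 0.192
grip_force: 59.1
```

```bash
python3 - <<'E'
from h import *
state()
b=snap('side','s5'); a=snap('top','t5'); boxes(a)
cv2.imwrite('pics/s5c.png',cv2.resize(b[90:260,280:450,::-1],None,fx=3,fy=3))
E
```

```text
{'time': 32.0, 'ee_pos': [509.25, -344.74, 95.9], 'eef_rot': [-179.97, -0.05, 99.55], 'contact_force': [0.2, -0.67, -7.51], 'opening': 0.19, 'grip_force': 59.05}
tray [ 235  180  166  108 7791] [ 565.1 -115.8] [499.2 290.3] 84.49
board [ 133  250   91   55 3652] [438.7 293.6] [257.7 129.7] 83.02
```

View pics/s5c.png

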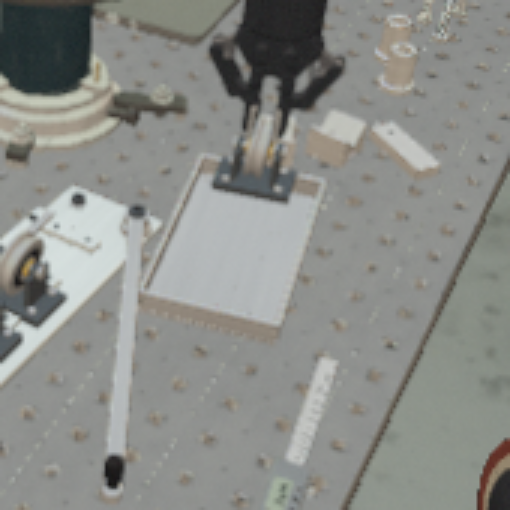

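The foot is over the tray's far end at crop (255,187), clear of both side walls. Lowering.

{"name": "arm_command", "arguments": {
  "rows": [
    {"claw": 1, "tx": 0, "ty": 0, "tz": 1, "yaw": 0},
    {"claw": 1, "tx": 0, "ty": 0, "tz": 2, "yaw": 0},
    {"claw": 1, "tx": 0, "ty": 0, "tz": 2.8, "yaw": 0},
    {"claw": 1, "tx": 0, "ty": 0, "tz": 3.0, "yaw": 0},
    {"claw": 1, "tx": 0, "ty": 0, "tz": 3.0, "yaw": 0}
  ]
}}

```text
time: 32.6
ee_pos: [508.6, -345.0, 65.4]
eef_rot: [-179.9, -0.1, 99.5]
contact_force: [-0.4, -0.0, -8.6]
opening: 0.192
grip_force: 59.0
```

{"name": "arm_command", "arguments": {
  "rows": [
    {"claw": 1, "tx": 0, "ty": 0, "tz": 0.1, "yaw": 0},
    {"claw": 1, "tx": 0, "ty": 0, "tz": 0.2, "yaw": 0},
    {"claw": 1, "tx": 0, "ty": 0, "tz": 0.2, "yaw": 0}
  ]
}}

```text
time: 32.9
ee_pos: [509.2, -345.5, 64.6]
eef_rot: [180.0, 0.0, 99.5]
contact_force: [-0.5, -1.1, -9.0]
opening: 0.187
grip_force: 59.0
```

{"name": "arm_command", "arguments": {
  "rows": [
    {"claw": 1, "tx": 0, "ty": 0, "tz": 0.1, "yaw": 0},
    {"claw": 1, "tx": 0, "ty": 0, "tz": 0.2, "yaw": 0},
    {"claw": 1, "tx": 0, "ty": 0, "tz": 0.2, "yaw": 0}
  ]
}}

```text
time: 33.2
ee_pos: [509.5, -345.7, 64.2]
eef_rot: [180.0, 0.0, 99.5]
contact_force: [-3.7, 3.5, 3.8]
opening: 0.192
grip_force: 60.3
```

{"name": "arm_command", "arguments": {
  "rows": [
    {"claw": 1, "tx": 0, "ty": 0, "tz": 0.1, "yaw": 0},
    {"claw": 1, "tx": 0, "ty": 0, "tz": 0.2, "yaw": 0},
    {"claw": 1, "tx": 0, "ty": 0, "tz": 0.2, "yaw": 0}
  ]
}}

```text
time: 33.5
ee_pos: [509.6, -345.9, 64.1]
eef_rot: [-180.0, 0.0, 99.5]
contact_force: [-8.2, 6.2, 12.7]
opening: 0.197
grip_force: 61.0
```

{"name": "arm_command", "arguments": {
  "rows": [
    {"claw": 4.5, "tx": 0, "ty": 0, "tz": -0.2, "yaw": 0},
    {"claw": 4.5, "tx": 0, "ty": 0, "tz": -0.2, "yaw": 0},
    {"claw": 4.5, "tx": 0, "ty": 0, "tz": -0.2, "yaw": 0},
    {"claw": 4.5, "tx": 0, "ty": 0, "tz": -0.2, "yaw": 0},
    {"claw": 4.5, "tx": 0, "ty": 0, "tz": -2, "yaw": 0},
    {"claw": 5, "tx": 0, "ty": 0, "tz": -6, "yaw": 0},
    {"claw": 5, "tx": 0, "ty": 0, "tz": -9, "yaw": 0}
  ]
}}

```text
time: 34.2
ee_pos: [509.3, -345.5, 151.6]
eef_rot: [180.0, 0.0, 99.5]
contact_force: [0.8, -1.2, 0.1]
opening: 0.584
grip_force: 0.0
```

{"name": "arm_command", "arguments": {
  "rows": [
    {"claw": 5, "tx": 3.8, "ty": 3, "tz": 0, "yaw": 0.1},
    {"claw": 5, "tx": 7.6, "ty": 6, "tz": 0, "yaw": 0.2},
    {"claw": 5, "tx": 11.4, "ty": 9, "tz": 0, "yaw": 0.264},
    {"claw": 5, "tx": 15.2, "ty": 12, "tz": 0, "yaw": 0.264},
    {"claw": 5, "tx": 19, "ty": 15, "tz": 0, "yaw": 0.264},
    {"claw": 5, "tx": 23, "ty": 17.8, "tz": 0, "yaw": 0.264},
    {"claw": 5, "tx": 23, "ty": 17.8, "tz": 0, "yaw": 0.264},
    {"claw": 5, "tx": 23, "ty": 17.8, "tz": 0, "yaw": 0.264}
  ]
}}

```text
time: 35.0
ee_pos: [646.9, -88.2, 150.0]
eef_rot: [-180.0, 0.0, 84.5]
contact_force: [0.0, 0.2, -0.1]
opening: 0.582
grip_force: 0.0
```

```bash
python3 - <<'E'
from h import *
state(); go(647,-90.5,66)
b=snap('side','s6'); a=snap('top','t6'); boxes(a)
cv2.imwrite('pics/s6c.png',cv2.resize(np.hstack([b[90:260,250:440,::-1],a[170:340,260:440,::-1]]),None,fx=2.1,fy=2.1))
E
```

```text
{'time': 35.0, 'ee_pos': [646.87, -88.18, 150.0], 'eef_rot': [-179.98, 0.02, 84.52], 'contact_force': [0.01, 0.18, -0.14], 'opening': 0.58, 'grip_force': 0.0}
tx ty tz cm [-0.23  0.04  8.4 ]
tray [ 329  230   86   59 3263] [ 499.6 -277.8] [143.4 252.5] 9.01
board [ 133  250   91   55 3644] [438.9 293.8] [258.2 129.7] 83.09
```

View pics/s6c.png

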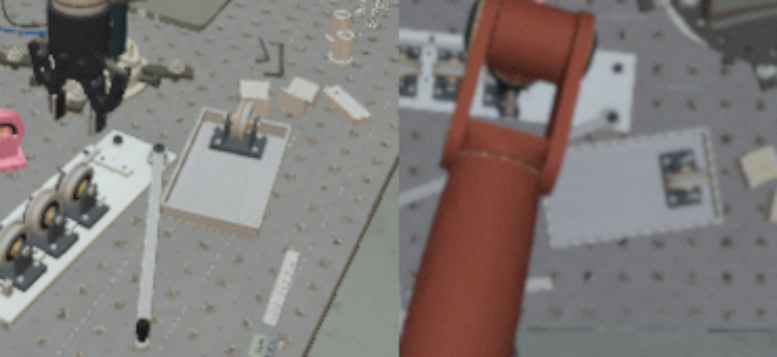

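Side and top both show the first roller upright in the tray's far end, at top-crop (683,178). Now bay 3.

{"name": "arm_command", "arguments": {
  "rows": [
    {"claw": 5, "tx": -0.2, "ty": 0, "tz": 3, "yaw": 0},
    {"claw": 5, "tx": -0.2, "ty": 0, "tz": 5.5, "yaw": 0},
    {"claw": 5, "tx": -0.2, "ty": 0, "tz": 7.5, "yaw": 0},
    {"claw": 5, "tx": -0.2, "ty": 0, "tz": 8.3, "yaw": 0},
    {"claw": 5, "tx": -0.2, "ty": 0, "tz": 8.3, "yaw": 0},
    {"claw": 1, "tx": -0.2, "ty": 0, "tz": 8.3, "yaw": 0},
    {"claw": 1, "tx": -0.2, "ty": 0, "tz": 8.3, "yaw": 0},
    {"claw": 1, "tx": -0.2, "ty": 0, "tz": 8.3, "yaw": 0},
    {"claw": 1, "tx": -0.2, "ty": 0, "tz": 8.3, "yaw": 0},
    {"claw": 1, "tx": -0.2, "ty": 0, "tz": 8.3, "yaw": 0}
  ]
}}

```text
time: 36.1
ee_pos: [647.7, -91.7, 69.5]
eef_rot: [179.8, 0.1, 84.4]
contact_force: [-0.8, -1.8, 5.3]
opening: 0.191
grip_force: 60.3
```

{"name": "arm_command", "arguments": {
  "rows": [
    {"claw": 1, "tx": 0, "ty": 0, "tz": 0, "yaw": 0},
    {"claw": 1, "tx": 0, "ty": 0, "tz": 0, "yaw": 0},
    {"claw": 1, "tx": 0, "ty": 0, "tz": 0, "yaw": 0}
  ]
}}

```text
time: 36.4
ee_pos: [647.7, -91.6, 69.5]
eef_rot: [179.8, 0.1, 84.4]
contact_force: [-1.5, -1.3, 5.5]
opening: 0.195
grip_force: 60.3
```

{"name": "arm_command", "arguments": {
  "rows": [
    {"claw": 1, "tx": 0, "ty": -0.4, "tz": 0, "yaw": 0},
    {"claw": 1, "tx": 0, "ty": -0.8, "tz": 0, "yaw": 0},
    {"claw": 1, "tx": 0, "ty": -1.3, "tz": 0, "yaw": 0},
    {"claw": 1, "tx": 0, "ty": -1.4, "tz": -0.3, "yaw": 0},
    {"claw": 1, "tx": 0, "ty": -1.4, "tz": -1, "yaw": 0},
    {"claw": 1, "tx": 0, "ty": -1.4, "tz": -3, "yaw": 0},
    {"claw": 1, "tx": 0, "ty": -1.4, "tz": -5.5, "yaw": 0},
    {"claw": 1, "tx": 0, "ty": -1.4, "tz": -8, "yaw": 0},
    {"claw": 1, "tx": 0, "ty": -1.4, "tz": -10, "yaw": 0},
    {"claw": 1, "tx": 0, "ty": -1.4, "tz": -10, "yaw": 0}
  ]
}}

```text
time: 37.4
ee_pos: [633.4, -89.9, 169.7]
eef_rot: [179.8, 0.0, 84.4]
contact_force: [0.6, -0.3, -7.3]
opening: 0.194
grip_force: 58.9
```

```bash
python3 - <<'E'
from h import *
state(); a=snap('top','t7'); boxes(a); go(499,-274,168)
E
```

```text
{'time': 37.4, 'ee_pos': [633.42, -89.89, 169.67], 'eef_rot': [179.81, 0.03, 84.39], 'contact_force': [0.61, -0.26, -7.33], 'opening': 0.19, 'grip_force': 58.89}
tray [ 330  230   85   58 3141] [ 499.7 -276.6] [143. 254.] 9.1
board [ 133  250   91   55 3654] [438.9 294.1] [258.5 129.8] 83.12
tx ty tz cm [-19.65 -11.48  -0.06]
```

{"name": "arm_command", "arguments": {
  "rows": [
    {"claw": 1, "tx": -1.5, "ty": -0.9, "tz": 0, "yaw": 0},
    {"claw": 1, "tx": -4, "ty": -2.3, "tz": 0, "yaw": -0.05},
    {"claw": 1, "tx": -7, "ty": -4.1, "tz": 0, "yaw": -0.1},
    {"claw": 1, "tx": -10, "ty": -5.8, "tz": 0, "yaw": -0.15},
    {"claw": 1, "tx": -13, "ty": -7.6, "tz": 0, "yaw": -0.2},
    {"claw": 1, "tx": -16, "ty": -9.3, "tz": 0, "yaw": -0.25},
    {"claw": 1, "tx": -18.5, "ty": -10.8, "tz": 0, "yaw": -0.26},
    {"claw": 1, "tx": -19.6, "ty": -11.5, "tz": 0, "yaw": -0.26},
    {"claw": 1, "tx": -19.6, "ty": -11.5, "tz": 0, "yaw": -0.26}
  ]
}}

```text
time: 38.35
ee_pos: [496.4, -274.4, 165.0]
eef_rot: [-179.8, -0.1, 99.1]
contact_force: [0.0, -0.3, -8.1]
opening: 0.188
grip_force: 59.0
```

{"name": "arm_command", "arguments": {
  "rows": [
    {"claw": 1, "tx": 0, "ty": 0, "tz": 1.5, "yaw": 0},
    {"claw": 1, "tx": 0, "ty": 0, "tz": 4, "yaw": 0},
    {"claw": 1, "tx": 0, "ty": 0, "tz": 6.5, "yaw": 0},
    {"claw": 1, "tx": 0, "ty": 0, "tz": 8.5, "yaw": 0},
    {"claw": 1, "tx": 0, "ty": 0, "tz": 9.8, "yaw": 0},
    {"claw": 1, "tx": 0, "ty": 0, "tz": 10.2, "yaw": 0},
    {"claw": 1, "tx": 0, "ty": 0, "tz": 10.2, "yaw": 0},
    {"claw": 1, "tx": 0, "ty": 0, "tz": 10.2, "yaw": 0}
  ]
}}

```text
time: 39.15
ee_pos: [499.5, -273.5, 65.5]
eef_rot: [180.0, 0.1, 99.3]
contact_force: [-0.3, -0.4, -7.6]
opening: 0.19
grip_force: 59.0
```

{"name": "arm_command", "arguments": {
  "rows": [
    {"claw": 1, "tx": 0, "ty": 0, "tz": 0.1, "yaw": 0},
    {"claw": 1, "tx": 0, "ty": 0, "tz": 0.2, "yaw": 0},
    {"claw": 1, "tx": 0, "ty": 0, "tz": 0.2, "yaw": 0}
  ]
}}

```text
time: 39.45
ee_pos: [499.4, -273.7, 64.6]
eef_rot: [179.9, 0.0, 99.3]
contact_force: [-2.6, 2.6, 0.2]
opening: 0.193
grip_force: 60.0
```

{"name": "arm_command", "arguments": {
  "rows": [
    {"claw": 1, "tx": 0, "ty": 0, "tz": 0.1, "yaw": 0},
    {"claw": 4.5, "tx": 0, "ty": 0, "tz": 0, "yaw": 0},
    {"claw": 4.5, "tx": 0, "ty": 0, "tz": 0, "yaw": 0},
    {"claw": 4.5, "tx": 0, "ty": 0, "tz": 0, "yaw": 0},
    {"claw": 4.5, "tx": 0, "ty": 0, "tz": 0, "yaw": 0},
    {"claw": 4.5, "tx": 0, "ty": 0, "tz": -2, "yaw": 0},
    {"claw": 5, "tx": 0, "ty": 0, "tz": -6, "yaw": 0},
    {"claw": 5, "tx": 0, "ty": 0, "tz": -9, "yaw": 0}
  ]
}}

```text
time: 40.25
ee_pos: [499.1, -273.8, 155.0]
eef_rot: [180.0, 0.0, 99.3]
contact_force: [0.8, -0.3, 1.0]
opening: 0.581
grip_force: 0.0
```

{"name": "arm_command", "arguments": {
  "rows": [
    {"claw": 5, "tx": 3.8, "ty": 2.7, "tz": 0, "yaw": 0.1},
    {"claw": 5, "tx": 7.6, "ty": 5.4, "tz": 0, "yaw": 0.2},
    {"claw": 5, "tx": 11.4, "ty": 8.2, "tz": 0, "yaw": 0.26},
    {"claw": 5, "tx": 15.2, "ty": 10.9, "tz": 0, "yaw": 0.26},
    {"claw": 5, "tx": 19, "ty": 13.6, "tz": 0, "yaw": 0.26},
    {"claw": 5, "tx": 22.8, "ty": 16.3, "tz": 0, "yaw": 0.26},
    {"claw": 5, "tx": 26.6, "ty": 19, "tz": 0, "yaw": 0.26},
    {"claw": 5, "tx": 29.6, "ty": 21.2, "tz": 0, "yaw": 0.26},
    {"claw": 5, "tx": 29.6, "ty": 21.2, "tz": 0, "yaw": 0.26},
    {"claw": 5, "tx": 29.6, "ty": 21.2, "tz": 0, "yaw": 0.26}
  ]
}}

```text
time: 41.25
ee_pos: [660.4, 53.3, 153.0]
eef_rot: [-180.0, 0.0, 84.5]
contact_force: [-0.2, 0.1, 0.2]
opening: 0.587
grip_force: 0.0
```

```bash
python3 - <<'E'
from h import *
state(); go(660.5,53,67); a=snap('top','t8'); b=snap('side','s8'); boxes(a)
cv2.imwrite('pics/s8c.png',cv2.resize(np.hstack([b[90:260,250:440,::-1],a[170:340,260:440,::-1]]),None,fx=2.1,fy=2.1))
E
```

```text
{'time': 41.25, 'ee_pos': [660.42, 53.27, 153.03], 'eef_rot': [-179.98, 0.03, 84.47], 'contact_force': [-0.19, 0.07, 0.23], 'opening': 0.59, 'grip_force': 0.0}
tx ty tz cm [-0.03  0.01  8.6 ]
tray [ 274  186  141  102 6784] [ 555.8 -207.9] [421.8 289.7] 84.49
board [ 133  250   91   55 3646] [439.2 294. ] [258.5 129.8] 83.34
```

View pics/s8c.png

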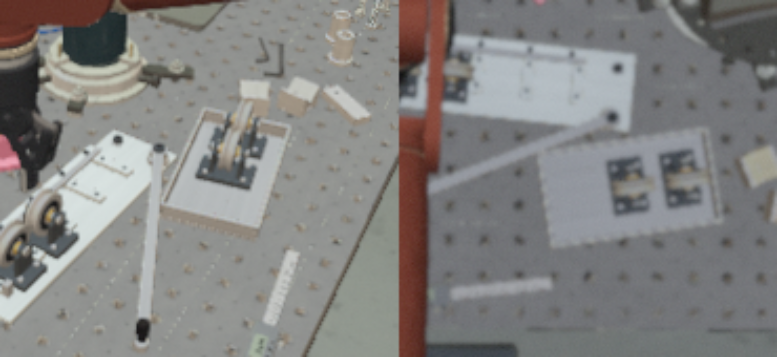

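Both rollers stand in the tray, at top-crop (630,185) and (683,178). Now bay 1.

{"name": "arm_command", "arguments": {
  "rows": [
    {"claw": 5, "tx": 0, "ty": 0, "tz": 3, "yaw": 0},
    {"claw": 5, "tx": 0, "ty": 0, "tz": 5.5, "yaw": 0},
    {"claw": 5, "tx": 0, "ty": 0, "tz": 7.5, "yaw": 0},
    {"claw": 5, "tx": 0, "ty": 0, "tz": 8.5, "yaw": 0},
    {"claw": 5, "tx": 0, "ty": 0, "tz": 8.5, "yaw": 0},
    {"claw": 1, "tx": 0, "ty": 0, "tz": 8.5, "yaw": 0},
    {"claw": 1, "tx": 0, "ty": 0, "tz": 8.5, "yaw": 0},
    {"claw": 1, "tx": 0, "ty": 0, "tz": 8.5, "yaw": 0},
    {"claw": 1, "tx": 0, "ty": 0, "tz": 8.5, "yaw": 0},
    {"claw": 1, "tx": 0, "ty": 0, "tz": 8.5, "yaw": 0}
  ]
}}

```text
time: 42.35
ee_pos: [661.7, 52.5, 70.6]
eef_rot: [179.8, 0.0, 84.4]
contact_force: [-0.6, -0.9, 5.8]
opening: 0.195
grip_force: 59.6
```

{"name": "arm_command", "arguments": {
  "rows": [
    {"claw": 1, "tx": 0, "ty": 0, "tz": 0, "yaw": 0},
    {"claw": 1, "tx": 0, "ty": 0, "tz": 0, "yaw": 0},
    {"claw": 1, "tx": 0, "ty": 0, "tz": 0, "yaw": 0}
  ]
}}

```text
time: 42.65
ee_pos: [661.7, 52.6, 70.6]
eef_rot: [179.8, 0.0, 84.4]
contact_force: [-1.1, -0.7, 5.7]
opening: 0.195
grip_force: 59.7
```

{"name": "arm_command", "arguments": {
  "rows": [
    {"claw": 1, "tx": 0, "ty": -0.4, "tz": 0, "yaw": 0},
    {"claw": 1, "tx": 0, "ty": -0.8, "tz": 0, "yaw": 0},
    {"claw": 1, "tx": 0, "ty": -1.3, "tz": 0, "yaw": 0},
    {"claw": 1, "tx": 0, "ty": -1.4, "tz": -0.3, "yaw": 0},
    {"claw": 1, "tx": 0, "ty": -1.4, "tz": -1, "yaw": 0},
    {"claw": 1, "tx": 0, "ty": -1.4, "tz": -3, "yaw": 0},
    {"claw": 1, "tx": 0, "ty": -1.4, "tz": -5.5, "yaw": 0},
    {"claw": 1, "tx": 0, "ty": -1.4, "tz": -8, "yaw": 0},
    {"claw": 1, "tx": 0, "ty": -1.4, "tz": -10, "yaw": 0},
    {"claw": 1, "tx": 0, "ty": -1.4, "tz": -10, "yaw": 0}
  ]
}}

```text
time: 43.65
ee_pos: [647.3, 54.3, 170.7]
eef_rot: [179.8, -0.0, 84.4]
contact_force: [1.1, -0.1, -6.8]
opening: 0.188
grip_force: 58.7
```

```bash
python3 - <<'E'
from h import *
state(); go(487.8,-202.6,168)
a=snap('top','t9'); print(proj('top',[[570,-140,60]]))
E
```

```text
{'time': 43.65, 'ee_pos': [647.34, 54.26, 170.66], 'eef_rot': [179.82, -0.03, 84.39], 'contact_force': [1.09, -0.11, -6.83], 'opening': 0.19, 'grip_force': 58.72}
tx ty tz cm [-27.12 -13.37   0.27]
[[325.99973076 233.8026606 ]]
```

{"name": "arm_command", "arguments": {
  "rows": [
    {"claw": 1, "tx": -1.5, "ty": -0.7, "tz": 0, "yaw": 0},
    {"claw": 1, "tx": -4.5, "ty": -2.2, "tz": 0, "yaw": -0.05},
    {"claw": 1, "tx": -8, "ty": -3.9, "tz": 0, "yaw": -0.1},
    {"claw": 1, "tx": -11.5, "ty": -5.7, "tz": 0, "yaw": -0.15},
    {"claw": 1, "tx": -15, "ty": -7.4, "tz": 0, "yaw": -0.2},
    {"claw": 1, "tx": -18.5, "ty": -9.1, "tz": 0, "yaw": -0.25},
    {"claw": 1, "tx": -22, "ty": -10.8, "tz": 0, "yaw": -0.26},
    {"claw": 1, "tx": -25, "ty": -12.3, "tz": 0, "yaw": -0.26},
    {"claw": 1, "tx": -27.1, "ty": -13.4, "tz": 0, "yaw": -0.26},
    {"claw": 1, "tx": -27.1, "ty": -13.4, "tz": 0, "yaw": -0.26}
  ]
}}

```text
time: 44.7
ee_pos: [482.8, -204.5, 165.4]
eef_rot: [-179.7, -0.1, 99.0]
contact_force: [1.3, -0.9, -8.1]
opening: 0.19
grip_force: 59.0
```

{"name": "arm_command", "arguments": {
  "rows": [
    {"claw": 1, "tx": 0, "ty": 0, "tz": 1.5, "yaw": 0},
    {"claw": 1, "tx": 0, "ty": 0, "tz": 4, "yaw": 0},
    {"claw": 1, "tx": 0, "ty": 0, "tz": 6, "yaw": 0},
    {"claw": 1, "tx": 0, "ty": 0, "tz": 6, "yaw": 0}
  ]
}}

```text
time: 45.1
ee_pos: [482.9, -199.4, 102.0]
eef_rot: [-179.5, -0.4, 99.3]
contact_force: [-1.3, -0.1, -9.2]
opening: 0.191
grip_force: 59.0
```

```bash
python3 - <<'E'
from h import *
state(); b=snap('side','s10'); 
cv2.imwrite('pics/s10c.png',cv2.resize(b[90:290,270:450,::-1],None,fx=2.8,fy=2.8))
E
```

```text
{'time': 45.1, 'ee_pos': [482.92, -199.4, 102.03], 'eef_rot': [-179.5, -0.45, 99.35], 'contact_force': [-1.33, -0.11, -9.23], 'opening': 0.19, 'grip_force': 58.97}
```

View pics/s10c.png

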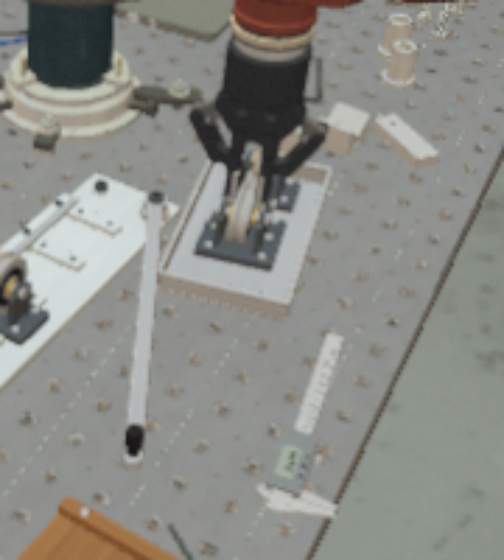

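The roller hangs over the near end of the tray; its foot at crop (240,242) is between the walls and clear of the second roller. Lowering.

{"name": "arm_command", "arguments": {
  "rows": [
    {"claw": 1, "tx": 0, "ty": 0, "tz": 1, "yaw": 0},
    {"claw": 1, "tx": 0, "ty": 0, "tz": 2.2, "yaw": 0},
    {"claw": 1, "tx": 0, "ty": 0, "tz": 3.2, "yaw": 0},
    {"claw": 1, "tx": 0, "ty": 0, "tz": 3.6, "yaw": 0},
    {"claw": 1, "tx": 0, "ty": 0, "tz": 3.6, "yaw": 0},
    {"claw": 1, "tx": 0, "ty": 0, "tz": 3.6, "yaw": 0}
  ]
}}

```text
time: 45.75
ee_pos: [486.8, -202.6, 72.6]
eef_rot: [180.0, 0.0, 99.3]
contact_force: [0.1, 0.6, -8.0]
opening: 0.194
grip_force: 59.1
```

{"name": "arm_command", "arguments": {
  "rows": [
    {"claw": 1, "tx": 0, "ty": 0, "tz": 0.1, "yaw": 0},
    {"claw": 1, "tx": 0, "ty": 0, "tz": 0.2, "yaw": 0},
    {"claw": 1, "tx": 0, "ty": 0, "tz": 0.2, "yaw": 0}
  ]
}}

```text
time: 46.05
ee_pos: [486.6, -202.5, 70.6]
eef_rot: [180.0, 0.0, 99.3]
contact_force: [0.2, 0.4, -8.6]
opening: 0.195
grip_force: 59.1
```

{"name": "arm_command", "arguments": {
  "rows": [
    {"claw": 1, "tx": 0, "ty": 0, "tz": 0.2, "yaw": 0},
    {"claw": 1, "tx": 0, "ty": 0, "tz": 0.4, "yaw": 0},
    {"claw": 1, "tx": 0, "ty": 0, "tz": 0.4, "yaw": 0}
  ]
}}

```text
time: 46.35
ee_pos: [486.3, -202.3, 66.0]
eef_rot: [-180.0, -0.0, 99.3]
contact_force: [-0.6, 0.7, -7.7]
opening: 0.19
grip_force: 59.1
```

{"name": "arm_command", "arguments": {
  "rows": [
    {"claw": 1, "tx": 0, "ty": 0, "tz": 0.1, "yaw": 0},
    {"claw": 1, "tx": 0, "ty": 0, "tz": 0.1, "yaw": 0}
  ]
}}

```text
time: 46.55
ee_pos: [486.6, -202.6, 65.7]
eef_rot: [-180.0, 0.0, 99.3]
contact_force: [-1.1, 0.4, -5.8]
opening: 0.195
grip_force: 59.3
```

{"name": "arm_command", "arguments": {
  "rows": [
    {"claw": 1, "tx": 0, "ty": 0, "tz": 0.1, "yaw": 0},
    {"claw": 1, "tx": 0, "ty": 0, "tz": 0.1, "yaw": 0}
  ]
}}

```text
time: 46.75
ee_pos: [486.7, -202.6, 65.6]
eef_rot: [-180.0, 0.0, 99.3]
contact_force: [-4.7, 1.7, 2.0]
opening: 0.188
grip_force: 60.1
```

{"name": "arm_command", "arguments": {
  "rows": [
    {"claw": 1, "tx": 0, "ty": 0, "tz": 0.1, "yaw": 0},
    {"claw": 4.5, "tx": 0, "ty": 0, "tz": 0, "yaw": 0},
    {"claw": 4.5, "tx": 0, "ty": 0, "tz": 0, "yaw": 0},
    {"claw": 4.5, "tx": 0, "ty": 0, "tz": 0, "yaw": 0},
    {"claw": 4.5, "tx": 0, "ty": 0, "tz": 0, "yaw": 0},
    {"claw": 4.5, "tx": 0, "ty": 0, "tz": -2, "yaw": 0},
    {"claw": 5, "tx": 0, "ty": 0, "tz": -6, "yaw": 0},
    {"claw": 5, "tx": 0, "ty": 0, "tz": -9, "yaw": 0}
  ]
}}

```text
time: 47.55
ee_pos: [486.9, -202.6, 156.0]
eef_rot: [180.0, 0.0, 99.3]
contact_force: [0.4, -0.6, 0.3]
opening: 0.59
grip_force: 0.0
```

{"name": "arm_command", "arguments": {
  "rows": [
    {"claw": 5, "tx": 2.5, "ty": 3.2, "tz": 0, "yaw": 0.1},
    {"claw": 5, "tx": 5, "ty": 6.4, "tz": 0, "yaw": 0.2},
    {"claw": 5, "tx": 7.7, "ty": 9.9, "tz": 0, "yaw": 0.26},
    {"claw": 5, "tx": 10.4, "ty": 13.3, "tz": 0, "yaw": 0.26},
    {"claw": 5, "tx": 13, "ty": 16.7, "tz": 0, "yaw": 0.26},
    {"claw": 5, "tx": 15.4, "ty": 19.8, "tz": 0, "yaw": 0.26},
    {"claw": 5, "tx": 15.4, "ty": 19.8, "tz": 0, "yaw": 0.26},
    {"claw": 5, "tx": 15.4, "ty": 19.8, "tz": 0, "yaw": 0.26}
  ]
}}

```text
time: 48.35
ee_pos: [657.4, -17.9, 153.9]
eef_rot: [-180.0, 0.0, 84.5]
contact_force: [0.4, -0.1, 0.6]
opening: 0.586
grip_force: 0.0
```

```bash
python3 - <<'E'
from h import *
state(); go(656.5,-18.8,67)
E
```

```text
{'time': 48.35, 'ee_pos': [657.35, -17.93, 153.91], 'eef_rot': [-179.96, 0.02, 84.47], 'contact_force': [0.45, -0.06, 0.57], 'opening': 0.59, 'grip_force': 0.0}
tx ty tz cm [-0.1  -0.08  8.69]
```

{"name": "arm_command", "arguments": {
  "rows": [
    {"claw": 5, "tx": -0.1, "ty": -0.1, "tz": 3, "yaw": 0},
    {"claw": 5, "tx": -0.1, "ty": -0.1, "tz": 5.5, "yaw": 0},
    {"claw": 5, "tx": -0.1, "ty": -0.1, "tz": 7.5, "yaw": 0},
    {"claw": 5, "tx": -0.1, "ty": -0.1, "tz": 8.7, "yaw": 0},
    {"claw": 5, "tx": -0.1, "ty": -0.1, "tz": 8.7, "yaw": 0},
    {"claw": 1, "tx": -0.1, "ty": -0.1, "tz": 8.7, "yaw": 0},
    {"claw": 1, "tx": -0.1, "ty": -0.1, "tz": 8.7, "yaw": 0},
    {"claw": 1, "tx": -0.1, "ty": -0.1, "tz": 8.7, "yaw": 0},
    {"claw": 1, "tx": -0.1, "ty": -0.1, "tz": 8.7, "yaw": 0},
    {"claw": 1, "tx": -0.1, "ty": -0.1, "tz": 8.7, "yaw": 0}
  ]
}}

```text
time: 49.35
ee_pos: [657.1, -19.8, 69.5]
eef_rot: [179.9, 0.0, 84.4]
contact_force: [-2.9, -1.0, 6.0]
opening: 0.189
grip_force: 60.6
```

{"name": "arm_command", "arguments": {
  "rows": [
    {"claw": 1, "tx": 0, "ty": 0, "tz": 0, "yaw": 0},
    {"claw": 1, "tx": 0, "ty": 0, "tz": 0, "yaw": 0},
    {"claw": 1, "tx": 0, "ty": 0, "tz": 0, "yaw": 0}
  ]
}}

```text
time: 49.65
ee_pos: [657.1, -19.8, 69.5]
eef_rot: [179.9, 0.0, 84.4]
contact_force: [-2.3, -0.6, 5.4]
opening: 0.192
grip_force: 60.6
```

{"name": "arm_command", "arguments": {
  "rows": [
    {"claw": 1, "tx": 0, "ty": -0.4, "tz": 0, "yaw": 0},
    {"claw": 1, "tx": 0, "ty": -0.8, "tz": 0, "yaw": 0},
    {"claw": 1, "tx": 0, "ty": -1.3, "tz": 0, "yaw": 0},
    {"claw": 1, "tx": 0, "ty": -1.4, "tz": -0.3, "yaw": 0},
    {"claw": 1, "tx": 0, "ty": -1.4, "tz": -1, "yaw": 0},
    {"claw": 1, "tx": 0, "ty": -1.4, "tz": -3, "yaw": 0},
    {"claw": 1, "tx": 0, "ty": -1.4, "tz": -5.5, "yaw": 0},
    {"claw": 1, "tx": 0, "ty": -1.4, "tz": -8, "yaw": 0},
    {"claw": 1, "tx": 0, "ty": -1.4, "tz": -10, "yaw": 0},
    {"claw": 1, "tx": 0, "ty": -1.4, "tz": -10, "yaw": 0}
  ]
}}

```text
time: 50.65
ee_pos: [643.2, -18.1, 169.8]
eef_rot: [179.8, 0.0, 84.4]
contact_force: [1.6, 0.1, -7.0]
opening: 0.189
grip_force: 59.5
```

```bash
python3 - <<'E'
from h import *
a=snap('top','t11'); boxes(a); state(); go(439,294,170)
E
```

```text
tray [ 309  189  106   99 5075] [ 573.2 -241.2] [296.9 302.1] 8.37
board [ 133  250   91   55 3651] [438.7 293.5] [257.7 129.7] 83.01
{'time': 50.7, 'ee_pos': [642.11, -17.96, 167.53], 'eef_rot': [179.97, -0.0, 84.39], 'contact_force': [0.31, -1.1, -7.65], 'opening': 0.19, 'grip_force': 59.44}
tx ty tz cm [ 29.06 -23.26  -0.25]
```

{"name": "arm_command", "arguments": {
  "rows": [
    {"claw": 1, "tx": 1.5, "ty": -1.2, "tz": 0, "yaw": 0},
    {"claw": 1, "tx": 4.5, "ty": -3.6, "tz": 0, "yaw": 0.02},
    {"claw": 1, "tx": 8, "ty": -6.4, "tz": 0, "yaw": 0.02},
    {"claw": 1, "tx": 11.5, "ty": -9.2, "tz": 0, "yaw": 0.02},
    {"claw": 1, "tx": 15, "ty": -12, "tz": 0, "yaw": 0.02},
    {"claw": 1, "tx": 18.5, "ty": -14.8, "tz": 0, "yaw": 0.02},
    {"claw": 1, "tx": 22, "ty": -17.6, "tz": 0, "yaw": 0.02},
    {"claw": 1, "tx": 25.5, "ty": -20.4, "tz": 0, "yaw": 0.02},
    {"claw": 1, "tx": 28, "ty": -22.4, "tz": 0, "yaw": 0.02},
    {"claw": 1, "tx": 29, "ty": -23.3, "tz": 0, "yaw": 0.02}
  ]
}}

```text
time: 51.7
ee_pos: [434.4, 295.2, 164.3]
eef_rot: [-179.7, 0.1, 83.4]
contact_force: [0.6, -0.3, -8.4]
opening: 0.191
grip_force: 59.6
```

{"name": "arm_command", "arguments": {
  "rows": [
    {"claw": 1, "tx": 0, "ty": 0, "tz": 0.5, "yaw": 0},
    {"claw": 1, "tx": 0, "ty": 0, "tz": 3, "yaw": 0},
    {"claw": 1, "tx": 0, "ty": 0, "tz": 5.5, "yaw": 0},
    {"claw": 1, "tx": 0, "ty": 0, "tz": 7.5, "yaw": 0},
    {"claw": 1, "tx": 0, "ty": 0, "tz": 8.0, "yaw": 0},
    {"claw": 1, "tx": 0, "ty": 0, "tz": 8.0, "yaw": 0},
    {"claw": 1, "tx": 0, "ty": 0, "tz": 8.0, "yaw": 0}
  ]
}}

```text
time: 52.4
ee_pos: [439.5, 293.2, 88.2]
eef_rot: [179.9, -0.0, 83.2]
contact_force: [0.2, -0.2, -7.7]
opening: 0.192
grip_force: 59.6
```

```bash
python3 - <<'E'
from h import *
a=snap('top','t12'); boxes(a); state(); b=snap('side','s12')
E
```

```text
tray [ 235  181  180  107 8358] [ 561.8 -142.4] [552.6 289. ] 84.55
board [ 116  250   99  170 7262] [256.4 335.8] [540.  167.3] 19.41
{'time': 52.45, 'ee_pos': [439.82, 293.48, 88.82], 'eef_rot': [179.87, -0.07, 83.21], 'contact_force': [0.04, 0.76, -7.14], 'opening': 0.19, 'grip_force': 59.64}
```

{"name": "arm_command", "arguments": {
  "rows": [
    {"claw": 1, "tx": 0, "ty": 0, "tz": 0.5, "yaw": 0},
    {"claw": 1, "tx": 0, "ty": 0, "tz": 1.0, "yaw": 0},
    {"claw": 1, "tx": 0, "ty": 0, "tz": 1.3, "yaw": 0},
    {"claw": 1, "tx": 0, "ty": 0, "tz": 1.3, "yaw": 0}
  ]
}}

```text
time: 52.9
ee_pos: [438.4, 293.2, 74.0]
eef_rot: [-180.0, 0.0, 83.2]
contact_force: [0.2, 1.2, -8.2]
opening: 0.192
grip_force: 59.6
```

{"name": "arm_command", "arguments": {
  "rows": [
    {"claw": 1, "tx": 0, "ty": 0, "tz": 0.1, "yaw": 0},
    {"claw": 1, "tx": 0, "ty": 0, "tz": 0.2, "yaw": 0},
    {"claw": 1, "tx": 0, "ty": 0, "tz": 0.2, "yaw": 0}
  ]
}}

```text
time: 53.2
ee_pos: [438.7, 293.5, 73.5]
eef_rot: [-180.0, 0.0, 83.2]
contact_force: [-4.9, -2.1, 2.9]
opening: 0.189
grip_force: 60.9
```

{"name": "arm_command", "arguments": {
  "rows": [
    {"claw": 1, "tx": 0, "ty": 0, "tz": 0.1, "yaw": 0},
    {"claw": 1, "tx": 0, "ty": 0, "tz": 0.1, "yaw": 0}
  ]
}}

```text
time: 53.4
ee_pos: [438.7, 293.6, 73.5]
eef_rot: [-180.0, 0.0, 83.2]
contact_force: [-7.5, -2.3, 6.3]
opening: 0.189
grip_force: 61.6
```

{"name": "arm_command", "arguments": {
  "rows": [
    {"claw": 4.5, "tx": 0, "ty": 0, "tz": -0.1, "yaw": 0},
    {"claw": 4.5, "tx": 0, "ty": 0, "tz": -0.1, "yaw": 0},
    {"claw": 4.5, "tx": 0, "ty": 0, "tz": -0.1, "yaw": 0},
    {"claw": 4.5, "tx": 0, "ty": 0, "tz": -0.1, "yaw": 0},
    {"claw": 4.5, "tx": 0, "ty": 0, "tz": -2, "yaw": 0},
    {"claw": 5, "tx": 0, "ty": 0, "tz": -5, "yaw": 0},
    {"claw": 5, "tx": 0, "ty": 0, "tz": -7, "yaw": 0}
  ]
}}

```text
time: 54.1
ee_pos: [439.3, 293.6, 143.2]
eef_rot: [179.9, -0.1, 83.2]
contact_force: [0.2, -0.4, -0.6]
opening: 0.585
grip_force: 0.0
```

{"name": "arm_command", "arguments": {
  "rows": [
    {"claw": 5, "tx": -4, "ty": 0.9, "tz": 0, "yaw": -0.02},
    {"claw": 5, "tx": -8, "ty": 1.8, "tz": 0, "yaw": -0.02},
    {"claw": 5, "tx": -12, "ty": 2.7, "tz": 0, "yaw": -0.02},
    {"claw": 5, "tx": -16, "ty": 3.6, "tz": 0, "yaw": -0.02},
    {"claw": 5, "tx": -20.6, "ty": 4.5, "tz": 0, "yaw": -0.02},
    {"claw": 5, "tx": -20.6, "ty": 4.5, "tz": 0, "yaw": -0.02},
    {"claw": 5, "tx": -20.6, "ty": 4.5, "tz": 0, "yaw": -0.02}
  ]
}}

```text
time: 54.8
ee_pos: [459.3, 82.7, 141.5]
eef_rot: [180.0, -0.0, 84.2]
contact_force: [0.6, -0.3, 0.1]
opening: 0.587
grip_force: 0.0
```

```bash
python3 - <<'E'
from h import *
state(); go(458.5,84.5,40); b=snap('side','s13'); a=snap('top','t13')
g=b[235:260,300:330].max(2); q=np.argwhere(g<60)[:,::-1]+[300,235]; print(len(q)); print(onz('side',[q.mean(0)],45) if len(q) else '')
E
```

```text
{'time': 54.8, 'ee_pos': [459.33, 82.67, 141.54], 'eef_rot': [179.97, -0.03, 84.23], 'contact_force': [0.61, -0.26, 0.11], 'opening': 0.59, 'grip_force': 0.0}
tx ty tz cm [ 0.17 -0.1  10.15]
47
[[460.48144852  90.47518858  45.        ]]
```

{"name": "arm_command", "arguments": {
  "rows": [
    {"claw": 5, "tx": 0.3, "ty": 0, "tz": 3, "yaw": 0},
    {"claw": 5, "tx": 0.3, "ty": 0, "tz": 6, "yaw": 0},
    {"claw": 5, "tx": 0.3, "ty": 0, "tz": 8.5, "yaw": 0},
    {"claw": 5, "tx": 0.3, "ty": 0, "tz": 10, "yaw": 0},
    {"claw": 5, "tx": 0.3, "ty": 0, "tz": 10, "yaw": 0},
    {"claw": 2.4, "tx": 0.3, "ty": 0, "tz": 10, "yaw": 0},
    {"claw": 2.4, "tx": 0.3, "ty": 0, "tz": 10, "yaw": 0},
    {"claw": 2.4, "tx": 0.3, "ty": 0, "tz": 10, "yaw": 0},
    {"claw": 2.4, "tx": 0.5, "ty": 0.8, "tz": 10, "yaw": 0},
    {"claw": 2.4, "tx": 0.9, "ty": 1.6, "tz": 10, "yaw": 0}
  ]
}}

```text
time: 55.9
ee_pos: [475.1, 91.5, 41.8]
eef_rot: [-179.8, -0.1, 84.3]
contact_force: [-5.8, 2.9, 3.9]
opening: 0.28
grip_force: 3.1
```

{"name": "arm_command", "arguments": {
  "rows": [
    {"claw": 2.4, "tx": 0.7, "ty": 1.6, "tz": 0, "yaw": 0},
    {"claw": 2.4, "tx": 1.4, "ty": 3.3, "tz": 0, "yaw": 0},
    {"claw": 2.4, "tx": 1.9, "ty": 5.0, "tz": 0, "yaw": 0},
    {"claw": 2.4, "tx": 2.4, "ty": 6.8, "tz": 0, "yaw": 0},
    {"claw": 2.4, "tx": 2.8, "ty": 8.5, "tz": 0, "yaw": 0},
    {"claw": 2.4, "tx": 3.1, "ty": 10.3, "tz": 0, "yaw": 0},
    {"claw": 2.4, "tx": 3.3, "ty": 12.1, "tz": 0, "yaw": 0},
    {"claw": 2.4, "tx": 3.4, "ty": 13.4, "tz": 0, "yaw": 0},
    {"claw": 2.4, "tx": 3.4, "ty": 14.4, "tz": 0, "yaw": 0},
    {"claw": 2.4, "tx": 3.4, "ty": 14.4, "tz": 0, "yaw": 0}
  ]
}}

```text
time: 56.9
ee_pos: [623.2, 111.0, 41.1]
eef_rot: [-180.0, -0.0, 84.4]
contact_force: [0.2, 0.1, -0.8]
opening: 0.28
grip_force: 0.1
```

```bash
python3 - <<'E'
from h import *
state(); go(636,111,40.5)
E
```

```text
{'time': 56.9, 'ee_pos': [623.23, 110.98, 41.11], 'eef_rot': [-179.97, -0.03, 84.38], 'contact_force': [0.21, 0.06, -0.84], 'opening': 0.28, 'grip_force': 0.15}
tx ty tz cm [0.13 1.27 0.06]
```

{"name": "arm_command", "arguments": {
  "rows": [
    {"claw": 2.4, "tx": 0, "ty": 0.4, "tz": 0, "yaw": 0},
    {"claw": 2.4, "tx": 0.1, "ty": 0.8, "tz": 0, "yaw": 0},
    {"claw": 2.4, "tx": 0.1, "ty": 1.2, "tz": 0, "yaw": 0},
    {"claw": 2.4, "tx": 0.1, "ty": 1.2, "tz": 0, "yaw": 0}
  ]
}}

```text
time: 57.3
ee_pos: [634.7, 110.2, 41.2]
eef_rot: [-180.0, 0.0, 84.4]
contact_force: [-2.5, -0.1, 0.1]
opening: 0.279
grip_force: 1.4
```

{"name": "arm_command", "arguments": {
  "rows": [
    {"claw": 2.4, "tx": 0, "ty": 0.2, "tz": 0, "yaw": 0},
    {"claw": 2.4, "tx": 0, "ty": 0.3, "tz": 0, "yaw": 0},
    {"claw": 2.4, "tx": 0, "ty": 0.3, "tz": 0, "yaw": 0}
  ]
}}

```text
time: 57.6
ee_pos: [635.6, 110.2, 41.0]
eef_rot: [-179.7, 0.0, 84.4]
contact_force: [-8.7, 0.9, 4.5]
opening: 0.28
grip_force: 4.6
```

Shut against its stop. Centre on the knob, open, lift clear and look.

{"name": "arm_command", "arguments": {
  "rows": [
    {"claw": 2.4, "tx": 0, "ty": -0.5, "tz": 0, "yaw": 0},
    {"claw": 3.2, "tx": 0, "ty": -0.5, "tz": 0, "yaw": 0},
    {"claw": 3.2, "tx": 0, "ty": -0.5, "tz": -0.5, "yaw": 0},
    {"claw": 3.2, "tx": 0, "ty": -0.5, "tz": -4, "yaw": 0},
    {"claw": 3.2, "tx": 0, "ty": -0.5, "tz": -8, "yaw": 0},
    {"claw": 3.2, "tx": 0, "ty": -0.5, "tz": -12, "yaw": 0},
    {"claw": 3.2, "tx": 2, "ty": -4, "tz": -14, "yaw": 0},
    {"claw": 3.2, "tx": 4, "ty": -8, "tz": -16, "yaw": 0},
    {"claw": 3.2, "tx": 5, "ty": -12, "tz": -18, "yaw": 0},
    {"claw": 3.2, "tx": 5, "ty": -14, "tz": -18, "yaw": 0}
  ]
}}

```text
time: 58.6
ee_pos: [503.3, 175.3, 226.4]
eef_rot: [179.5, -0.2, 84.5]
contact_force: [0.5, 0.3, 0.7]
opening: 0.376
grip_force: 0.0
```

```bash
python3 - <<'E'
from h import *
state(); b=snap('side','s14'); a=snap('top','t14')
cv2.imwrite('pics/s14c.png',cv2.resize(np.hstack([b[100:400,190:450,::-1],a[150:450,120:430,::-1] if 0 else a[120:420,120:430,::-1]]),None,fx=1.38,fy=1.38))
E
```

```text
{'time': 58.6, 'ee_pos': [503.3, 175.3, 226.39], 'eef_rot': [179.53, -0.16, 84.5], 'contact_force': [0.52, 0.25, 0.74], 'opening': 0.38, 'grip_force': 0.0}
```

View pics/s14c.png

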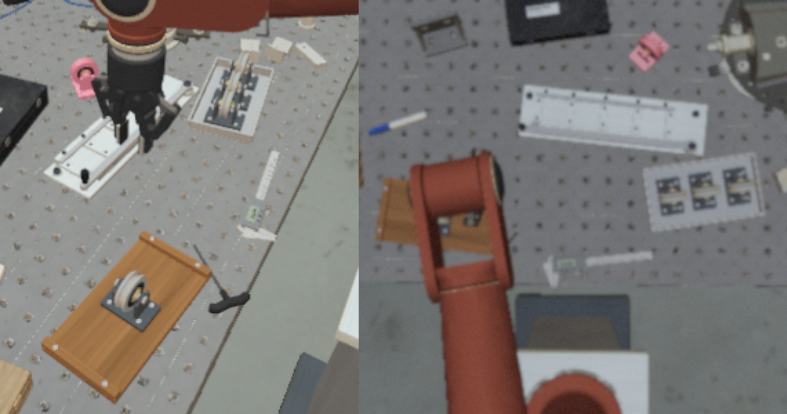

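The final view shows the bar shut over the empty fixture, with its knob at (85,175). Three rollers stand upright in the tray at top-crop (670,193), (705,190) and (738,185), and one stands on the board at (130,300). The arm is clear of everything.

{"name": "arm_command", "arguments": {
  "rows": [
    {"claw": 3.2, "tx": 0, "ty": 0, "tz": 0, "yaw": 0},
    {"claw": 3.2, "tx": 0, "ty": 0, "tz": 0, "yaw": 0},
    {"claw": 3.2, "tx": 0, "ty": 0, "tz": 0, "yaw": 0}
  ]
}}

```text
time: 59.0
ee_pos: [503.8, 173.1, 220.9]
eef_rot: [-180.0, 0.0, 84.3]
contact_force: [1.2, -0.7, -0.4]
opening: 0.372
grip_force: 0.0
```

```bash
python3 -c "
from cell import workorder
print(workorder.sign_off())"
```

```text
the job is handed in; nothing more can be done
None
```

All four rollers are checked and unloaded: the worn ones from bays 1, 3 and 4 stand in the tray, the sound one from bay 2 stands on the board, and the keeper bar is shut; I handed the job in after 59 s on the robot's clock, and sign-off gave no verdict.

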